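Pack the dispatch crate and knock its locking pins home

ROBOT

A 6-joint arm with a two-finger parallel gripper is mounted at the origin on the work surface. World frame = base frame: x ahead of the robot, y to its left, z up, the work surface at z = 0. Lengths are in m, angles in rad, forces in N, time in s.
With the tool pointing down it reaches from about 0.3 to 0.85 m from the base axis. Payload 5.4 kg.
Tool frame: the origin (TCP) lies midway between the tips of the shut fingers; the grasp point (between the pads) lies 19 mm behind it; z points along the fingers, y is the line along which they close (so a half turn about z gives the same grasp; the last joint's range is limited). The gripper opens to 85 mm and grips with 20 to 120 N. Pads are 22 mm wide; open, the fingers measure 114 mm over their backs; the gripper's body (76 mm by 85 mm) begins 54 mm behind the grasp point. The pads swing forward as they close: fully open they stand 13 mm farther back than shut.
Start: joints at [1.134, 0.158, 1.597, -0, 1.386, -0.21], TCP at [0.129, 0.56, 0.231] pointing down, gripper open.
Joint ranges: [-2.91, 2.91], [-0.94, 2.29], [0.18, 2.7], [-1.29, 4.43], [0.17, 2.64], [-3, 3]. Speed limits (rad/s): [2.57, 2.57, 3.14, 3.14, 3.14, 3.14].

INTERFACE

Orientations are given as a unit quaternion [x, y, z, w].
In Python, from cell import robot, viewer, job, nets gives the robot as it stands.
- The arm moves only by the tool arm_command, never from a script. Its argument "rows" is one flat list of numbers, 6 for each row, row after row: the shift along the tool's x, y, z in cm, then the turn, a rotation vector about the tool's x, y, z in degrees. In form: [dx, dy, dz, wx, wy, wz, dx, dy, dz, wx, wy, wz, ...]. A call has 1 to 10 rows; each row shifts and turns the commanded pose from where the row before left it, along the tool's axes as they then stand; what a row does not reach is not made up. A row lasts 1/12 s, in which the tool goes at most 41.7 mm and 7.16 degrees, less where a joint would pass 70% of its speed; a pose out of reach is approached as far as the arm can. A call is refused whole if a number of a shift passes 4.17 or a number of a turn 7.16, either way. A call with a gripper value outside its range is refused whole. "claw" is the opening, from 0 (shut) to 1 (fully open), set as the call begins (left out, the last holds). The fingers move at their own pace and stop on an object; "squeeze" is the grip in N (left out, the last holds). Time passes only in rows, so rows that do not move let the fingers close. It gives the time, the measured TCP pose, the force, the opening and the grip force at its end, in the units of the state.
- robot.observe(): the state, without advancing time (a new reading comes with each control period).
- viewer.read_camera(name): name is "scene" or "side" or "wrist"; returns (picture, depth): 400x640x3 uint8, red, green, blue; 400x640 float32, m along the optical axis (not along the pixel's ray), 0 where there is no reading.
- viewer.camera_model(name): a dict with "fovy" (degrees; the focal length in pixels is half the picture's height over the tangent of half this angle, whatever the lens; pixels are square), "cx", "cy" (the principal point, pixels), "rvec" (rotation vector, rad) and "tvec" (3), from world to camera coordinates, as OpenCV has them. Camera axes: x right, y down, z forward; pixel columns grow to the right and rows downward; lengths in m; the calibration is good to about 2 mm. A picture is of the moment at which its call begins: read the wrist's pose just before it. camera_model takes no time and is no camera call; for the wrist camera it gives the pose at the moment of the call.
- job.finish_job(): hands the job in; it is judged then, once.
Trained networks look in the newest picture that a camera, given by its name, has taken for a name from the list of things; names that differ only in an ending like _2 or _b are one class to them, and where a whole thing is asked for, a point or a joint stands for the part that bears it (a point fixed in the world has none). Each returns a list of dicts, best first, with "confidence" (0 to 1); they miss things now and then, are a little off and sometimes report something else, mostly with a low value. They report only what shows in the picture. A call takes as long as a camera call. They do not tell look-alikes from the thing itself.
- nets.masks_of(label, camera): "pixels" (400x640 bool, what is visible of it).
- nets.pinpoint(label, camera): "position" ([x, y, z] in m, in world coordinates, good to about 4 mm: a listed point, or the origin of a listed thing).
The state is a dict: "time_s": time; "joints": joint angles; "dq": joint speeds; "tau": joint torques, N m; "ee_pos": TCP position; "ee_rot": TCP orientation; "force": force on the tool from outside, world axes, zero at the start; "ft_torque": the same for the moment, N m; "opening": finger opening in m; "gripper_force": force on a finger pad.
Only numpy, scipy, OpenCV 4.12 (cv2) and the standard library are available. Lean on these libraries where they do the work, as an engineer would, in place of code of your own. Each camera call takes 0.05 s, during which the arm holds its last target. There are 200 camera calls.

TASK

Pack every small red tin and every small red-and-gold carton on the bench into the long wooden crate, all standing upright side by side on its floor; the oversize carton does not fit and stays out. Then take the mallet by its handle and knock both of the crate's orange sprung locking pins fully home with brisk blows of the mallet (never push them by hand), and stand the mallet back on its blue pad on its striking face, as you found it. Do not disturb the other goods.

Things in the scene. Friction and masses are not known exactly. Their poses are not given: they have to be found in the camera images.
- crate: Long narrow open wooden crate, fixed. Its single lane is 68 mm wide (crate x) and 345 mm long (crate y) inside; floor 6 mm above the bench; side walls 7 mm thick, tops 41 mm above the bench. Beyond each lane end is an end block 72 mm long, 82 mm wide, top 50 mm above the bench, carrying a locking pin. Origin: centre of its underside, y along the lane.
- pin_left (a joint): Sprung locking pin in the end block at crate +y (218 mm from the crate's origin): orange mushroom head 32 mm across, 10 mm thick, on a steel shaft. Value = how far it is down, m: 0 fully up, 0.020 fully home. It takes about 5 to 8 N and stays where it is driven.
- pin_right (a joint): The same locking pin in the end block at crate -y.
- pin_left_top (a point): Centre of the top of the left pin's orange head (93 mm above the bench when up, 73 mm when home).
- pin_right_top (a point): Centre of the top of the right pin's orange head.
- carton_long: Small red-and-gold carton, 60 mm (its x) by 90 mm (its y), 80 mm tall; may be absent. Origin: centre of its underside, z up.
- carton_short: Small red-and-gold carton, 60 mm (its x) by 55 mm (its y), 80 mm tall; may be absent. Origin: centre of its underside, z up.
- tin_a: Small red tin with gold lid and yellow band: upright cylinder 60 mm in diameter, 80 mm tall; may be absent. Origin: centre of its underside, z up.
- tin_b: Small red tin with gold lid and yellow band: upright cylinder 60 mm in diameter, 80 mm tall; may be absent. Origin: centre of its underside, z up.
- tin_c: Small red tin with gold lid and yellow band: upright cylinder 60 mm in diameter, 80 mm tall; may be absent. Origin: centre of its underside, z up.
- mallet: Mallet, 0.4 kg, standing on a striking face: black upright cylindrical head 54 mm across, 85 mm tall; straight level handle, section 22 mm wide by 26 mm high, runs along -x from the head to 175 mm from the head axis, its centreline 42.5 mm above the lower face. Origin: centre of the lower striking face, z up.
- pad: Blue parking pad of the mallet, 130 mm (x) by 110 mm (y), 4 mm thick, fixed. Origin: centre of its underside.
- carton_big: Oversize look-alike red-and-gold carton, 110 x 90 mm, 70 mm tall: too wide for the crate, stays where it is. Origin: centre of its underside.
- tape: Roll of clear tape lying flat, 90 mm across, 24 mm high; stays where it is.
- sauce: Amber sauce bottle with red cap, 60 mm across, 150 mm tall; stays where it is.
- candle: White upright candle, 44 mm across, 90 mm tall; stays where it is.
- pickle_jar: Green glass jar, 68 mm across, 85 mm tall; stays where it is.
Things that resemble listed ones, but are neither listed nor needed, are in the scene too. Leave any black or purple look-alike of the carton_short alone.

How it is judged:
By the outcome, as a careful person would: the job done as asked, in the order asked, and still so for the second after the job is handed in, with the robot touching nothing.
Of carton_long, carton_short, tin_a, tin_b, tin_c only 3 to 5 are there at a start; the rules pass over those that are not, and their reading is None.
At some moment in a run one of carton_long, carton_short, tin_a, tin_b, tin_c may be knocked a few centimetres aside while the robot is not near it.
It also fails if it takes over 210 s, if anything falls off the work surface, if the arm or the gripper's body presses on something with over 40 N, if the wrist force passes 120 N, or if a joint passes its speed limit or range.

## Working session

There is one attempt and no reset: what is moved stays moved. The work goes in short steps, Python scripts to look and compute and a tool call to move; the robot and the scene stay as the last step left them, time stands still between calls to the robot, and variables do not carry over. Pictures are saved under pics/ and viewed, at most 14 in all, crops included, and the job is handed in when it is done.

Besides the shell and the picture viewer there is one more tool, called after "Call:" as name(argument=value, ...) on one line, values as JSON. arm_command: Moves the arm, as the interface text tells. Its arguments: {"type":"object","properties":{"rows":{"type":"array","items":{"type":"number"}},"claw":{"type":"number"},"squeeze":{"type":"number"}},"required":["rows"]}

```bash
ls; mkdir -p pics; cat > h.py <<'E'
import numpy as np,cv2
from scipy.spatial.transform import Rotation as R
from cell import robot,viewer,job,nets
def cam(n):
    m=viewer.camera_model(n); f=200/np.tan(np.radians(m['fovy'])/2)
    return f,m['cx'],m['cy'],cv2.Rodrigues(np.array(m['rvec'],float))[0],np.array(m['tvec'],float)
def cloud(n,d):
    f,cx,cy,Rm,t=cam(n); v,u=np.mgrid[:400,:640]
    p=np.stack([(u-cx)/f*d,(v-cy)/f*d,d],-1)
    return (p-t)@Rm
def save(n,im): cv2.imwrite('pics/'+n,im[...,::-1])
E
python3 - <<'E'
from h import *
print(robot.observe())
for n in ['scene','side']:
    print(n,viewer.camera_model(n))
    im,d=viewer.read_camera(n); save(n+'0.png',im); np.savez(n+'0.npz',im=im,d=d,p=cloud(n,d))
    for l in ['crate','pin_left_top','pin_right_top','carton_long','carton_short','tin_a','mallet','pad','carton_big','tape','sauce','candle','pickle_jar']:
        print(l,[(np.round(r['position'],3).tolist(),round(r['confidence'],2)) for r in nets.pinpoint(l,n)])
E
```

```text
pics
{'time_s': 0.0, 'joints': array([ 1.13391180e+00,  1.59065042e-01,  1.59825669e+00, -6.70132383e-06,
        1.38617053e+00, -2.10091771e-01]), 'dq': array([-0.00022629, -0.00144259,  0.00054464, -0.00040009, -0.00176562,
       -0.00034022]), 'tau': array([-7.53525619e-04, -3.95999229e+01, -3.31428480e+01, -4.24551636e-04,
        8.44272960e-03,  3.55082364e-05]), 'ee_pos': array([0.12904811, 0.55971333, 0.23029565]), 'ee_rot': array([ 1.13152848e-01,  9.93577139e-01, -9.01586067e-04, -2.98797075e-04]), 'force': array([0.35580156, 0.0982794 , 0.03889185]), 'ft_torque': array([-0.00819681, -0.02081723, -0.03509389]), 'gripper_force': 0.0, 'opening': 0.08491066886702031}
scene {'fovy': 49.949237848881786, 'cx': 318.5096321198617, 'cy': 199.83916351436218, 'rvec': array([ 1.97181835,  1.22681428, -0.55328033]), 'tvec': array([-0.23979999, -0.27298939,  1.57311789])}
crate [([0.599, 0.014, -0.002], 0.66)]
pin_left_top [([0.625, 0.232, 0.091], 0.68)]
pin_right_top [([0.575, -0.208, 0.089], 0.47), ([0.456, -0.33, 0.0], 0.31)]
carton_long [([0.422, 0.112, 0.001], 0.94), ([0.766, 0.19
[... 667 characters left out ...]
0.001], 0.61), ([0.674, -0.352, 0.0], 0.16)]
pin_left_top [([0.619, 0.228, 0.092], 0.46)]
pin_right_top [([0.574, -0.205, 0.092], 0.51)]
carton_long [([0.422, 0.113, -0.004], 0.76)]
carton_short [([0.589, 0.381, 0.002], 0.91), ([0.477, 0.369, -0.001], 0.8)]
tin_a [([0.424, -0.029, -0.0], 0.68), ([0.439, 0.246, -0.0], 0.6), ([0.774, -0.158, -0.002], 0.23)]
mallet [([0.458, -0.335, 0.005], 0.66), ([0.574, -0.204, 0.091], 0.43)]
pad [([0.446, -0.324, -0.0], 0.74), ([0.673, -0.356, -0.0], 0.44)]
carton_big [([0.585, -0.465, -0.002], 0.58)]
tape [([0.444, -0.148, 0.002], 0.56)]
sauce [([0.672, -0.356, 0.001], 0.78)]
candle [([0.772, -0.156, -0.002], 0.65)]
pickle_jar [([0.758, 0.194, 0.0], 0.75)]
```

View pics/scene0.png

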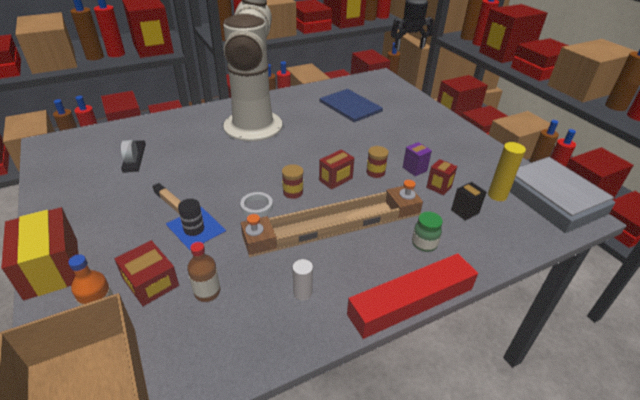

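View pics/side0.png

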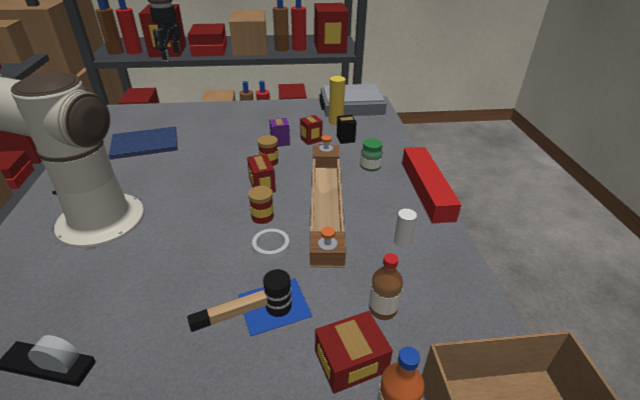

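The scene shows tins at (292,180) and (377,161). The long red carton is at (337,168) and the short red carton at (442,176). Look-alikes to leave alone are the purple carton at (417,158), the black one at (468,200), and the big carton at (146,271). The mallet is at (190,215) with its handle toward upper left, and the crate's pins are at (254,222) and (408,187). Next I measure the top faces and check the short carton in a crop.

```bash
cat > m.py <<'E'
from h import *
def tops(sc,sd,cx,cy,h,rad=.07,tol=.006):
    P=[];C=[]
    for z in (sc,sd):
        p=z['p'].reshape(-1,3);c=z['im'].reshape(-1,3)
        k=(np.hypot(p[:,0]-cx,p[:,1]-cy)<rad)&(abs(p[:,2]-h)<tol)&(z['d'].ravel()>0)
        P.append(p[k]);C.append(c[k])
    return P,C
def fit(P):
    (c,s,a)=cv2.minAreaRect((P[:,:2]*1000).astype(np.float32)); return np.round(c,1),np.round(s,1),round(a,1),len(P)
E
python3 - <<'E'
from m import *
sc=np.load('scene0.npz');sd=np.load('side0.npz')
for n,x,y,h in [('tin1',.422,-.03,.08),('tin2',.439,.25,.08),('long',.422,.112,.08),('purple?',.48,.372,.08),('short?',.535,.375,.08),('black?',.588,.381,.08),('pinL',.622,.23,.091),('pinR',.575,-.207,.091),('mal',.457,-.33,.087)]:
    P,C=tops(sc,sd,x,y,h,.03 if '?' in n or 'pin' in n else .06)
    for p,c in zip(P,C):
        if len(p)>8: print(n,fit(p),p[:,2].mean().round(4),c.mean(0).round())
for q,(v,u) in {'s':(176,442),'p':(155,417),'b':(195,468)}.items(): print(q,sc['p'][v-8:v+9:4,u].round(3).tolist())
# handle and crate walls
for z in(sc,sd):
    p=z['p'].reshape(-1,3); k=(abs(p[:,2]-.058)<.006)&(p[:,0]>.25)&(p[:,0]<.43)&(abs(p[:,1]+.33)<.12)
    print('handle',fit(p[k]),p[k][:,2].max())
    k=(abs(p[:,2]-.041)<.004)&(abs(p[:,0]-.6)<.09)&(abs(p[:,1]-.013)<.2); print('walls',fit(p[k]))
    k=(abs(p[:,2]-.05)<.004)&(abs(p[:,0]-.6)<.09)&(abs(p[:,1]-.013)<.3); print('blocks',fit(p[k]))
a=cv2.resize(sc['im'][130:230,370:510],None,fx=4,fy=4,interpolation=2);b=cv2.resize(sd['im'][95:195,240:380],None,fx=4,fy=4,interpolation=2)
save('crop.png',np.vstack([a,b])[:800]); save('crop.png',cv2.resize(np.vstack([a,b]),None,fx=.7,fy=.7))
E
```

```text
tin1 (array([422.7, -31. ]), array([57.1, 63. ]), 66.3, 256) 0.0812 [150. 121.  75.]
tin1 (array([419.5, -30.8]), array([62.2, 58.8]), 89.8, 299) 0.0785 [143. 116.  72.]
tin2 (array([442.2, 244.9]), array([57.9, 60.8]), 57.3, 212) 0.081 [149. 119.  73.]
tin2 (array([437.8, 250. ]), array([58.8, 64. ]), 0.3, 173) 0.0782 [141. 115.  72.]
long (array([421.6, 114.5]), array([62.4, 93.2]), 15.0, 406) 0.081 [130.  73.  58.]
long (array([417.3, 115.8]), array([59.3, 95.5]), 14.0, 381) 0.0783 [123.  62.  47.]
purple? (array([479.9, 372.1]), array([55.6, 56.1]), 50.4, 158) 0.0814 [128.  87. 118.]
purple? (array([480.1, 369.4]), array([54. , 52.6]), 13.0, 107) 0.0779 [119.  80. 111.]
short? (array([534.4, 373.2]), array([57.4, 31.3]), 4.7, 29) 0.0796 [107.  62. 103.]
short? (array([537.3, 370.4]), array([55.1, 29.5]), 33.9, 16) 0.0774 [102.  39.  42.]
black? (array([588.4, 380.5]), array([58.9, 55.5]), 34.8, 189) 0.0812 [138.  78.  57.]
black? (array([587.2, 378.9]), array([56.8, 51. ]), 18.4, 106) 0.0781 [128.  69.  50.]
pinL (array([623.9, 228.4]), array([27.6, 33.6]), 55.7, 79) 0.0906 [191.
[... 517 characters left out ...]
1, 0.051], [0.615, 0.364, 0.036]]
p [[0.474, 0.369, 0.082], [0.494, 0.354, 0.083], [0.505, 0.347, 0.077], [0.507, 0.348, 0.063], [0.512, 0.347, 0.052]]
b [[0.701, 0.372, 0.083], [0.711, 0.363, 0.079], [0.727, 0.349, 0.081], [0.731, 0.348, 0.071], [0.733, 0.35, 0.058]]
handle (array([ 353. , -369.6]), array([129.2,  22.7]), 19.2, 266) 0.06384819858588697
walls (array([599.6,  17.3]), array([400.8,  87.8]), 83.6, 841)
blocks (array([599.7,  13.2]), array([491. ,  85.9]), 83.4, 907)
handle (array([ 360.1, -364.7]), array([149.8,  25.7]), 18.9, 844) 0.06367696270286957
walls (array([595.5,   7.9]), array([367.4,  82.1]), 83.8, 424)
blocks (array([595.9,  11.9]), array([491.1,  81.9]), 83.8, 913)
```

View pics/crop.png

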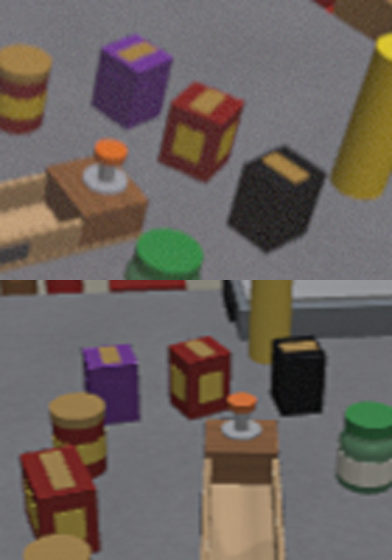

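The crop confirms the choice: the red short carton is the middle one at (0.588, 0.380), with purple at x 0.48 and black at x 0.71. I see 2 tins, the long carton and the short carton, so four items. Crate centre is (0.598, 0.012) with yaw −6.2°, and the mallet is at (0.4575, −0.333) with yaw 19°. Next is a planner for the rows.

```bash
cat > plan.py <<'E'
from h import *
CR=np.array([.5978,.0122]);CY=np.radians(-6.2)
def crate(x,y): return CR+np.array([[np.cos(CY),-np.sin(CY)],[np.sin(CY),np.cos(CY)]])@[x,y]
class Plan:
    def __init__(s):
        o=robot.observe(); s.p=np.array(o['ee_pos']); s.R=R.from_quat(o['ee_rot']).as_matrix(); 
        print('t',round(o['time_s'],2),'p',s.p.round(4),'psi',round(s.psi(),1),'tilt',round(np.degrees(np.arccos(-s.R[2,2])),2),'F',np.round(o['force'],1),'open',round(o['opening'],4),round(o['gripper_force'],1))
    def psi(s): return np.degrees(np.arctan2(s.R[1,1],s.R[0,1]))
    def to(s,x,y,z,psi=None,step=3.0,n=None,pre=''):
        if psi is None: psi=s.psi()
        a=np.radians(psi); Y=np.array([np.cos(a),np.sin(a),0]);Z=np.array([0,0,-1.]);T=np.stack([np.cross(Y,Z),Y,Z],1)
        rv=np.degrees(R.from_matrix(s.R.T@T).as_rotvec()); d=np.array([x,y,z])-s.p
        n=n or max(1,int(np.ceil(max(np.linalg.norm(d)*100/step,np.linalg.norm(rv)/6.5))))
        rows=[]
        for i in range(n):
            q=R.from_rotvec(np.radians(rv)/n); sh=s.R.T@(np.array([x,y,z])-s.p)*100/(n-i)
            sh=sh.round(2); w=np.degrees(q.as_rotvec()).round(1); rows+=[sh,w]
            s.p=s.p+s.R@sh/100; s.R=s.R@R.from_rotvec(np.radians(w)).as_matrix()
        L=[','.join('%g'%(v+0) for v in np.r_[rows[2*i],rows[2*i+1]]) for i in range(n)]
        for i in range(0,n,10): print(pre,' ['+', '.join(L[i:i+10])+']')
E
python3 - <<'E'
from plan import *
p=Plan(); p.to(.44,.2475,.2,-6.2)
p.to(.44,.2475,.11)
print(crate(0,-.1275),crate(0,.0525))
E
```

```text
t 1.4 p [0.1293 0.5602 0.2313] psi 77.0 tilt 0.0 F [0.  0.1 0.6] open 0.0853 0.0
  [-2.49,-1.57,0.21,0,0,5.5, -2.63,-1.32,0.21,0,0,5.5, -2.74,-1.06,0.21,0,0,5.5, -2.83,-0.8,0.21,0,0,5.5, -2.89,-0.52,0.21,0,0,5.5, -2.93,-0.24,0.21,0,0,5.5, -2.94,0.04,0.21,0,0,5.5, -2.92,0.32,0.21,0,0,5.5, -2.88,0.6,0.21,0,0,5.5, -2.8,0.87,0.21,0,0,5.5]
  [-2.71,1.14,0.21,0,0,5.5, -2.59,1.39,0.2,0,0,5.5, -2.44,1.64,0.21,0,0,5.5, -2.27,1.86,0.2,0,0,5.5, -2.08,2.07,0.21,0,0,5.5]
  [0,0,3,0,0,0, 0,0,3,0,0,0, 0,0,3,0,0,0]
[ 0.58403008 -0.11455425] [0.60346997 0.06439293]
```

Call:
arm_command(rows=[-2.49, -1.57, 0.21, 0, 0, 5.5, -2.63, -1.32, 0.21, 0, 0, 5.5, -2.74, -1.06, 0.21, 0, 0, 5.5, -2.83, -0.8, 0.21, 0, 0, 5.5, -2.89, -0.52, 0.21, 0, 0, 5.5, -2.93, -0.24, 0.21, 0, 0, 5.5, -2.94, 0.04, 0.21, 0, 0, 5.5, -2.92, 0.32, 0.21, 0, 0, 5.5, -2.88, 0.6, 0.21, 0, 0, 5.5, -2.8, 0.87, 0.21, 0, 0, 5.5], claw=1, squeeze=40)

```text
time_s: 2.23
ee_pos: [0.3373, 0.3506, 0.2104]
ee_rot: [0.561, 0.828, 0.0, 0.0]
force: [-0.3, -0.3, -0.4]
opening: 0.085
gripper_force: 0.0
```

Call:
arm_command(rows=[-2.71, 1.14, 0.21, 0, 0, 5.5, -2.59, 1.39, 0.2, 0, 0, 5.5, -2.44, 1.64, 0.21, 0, 0, 5.5, -2.27, 1.86, 0.2, 0, 0, 5.5, -2.08, 2.07, 0.21, 0, 0, 5.5, 0, 0, 0, 0, 0, 0, 0, 0, 0, 0, 0, 0])

```text
time_s: 2.82
ee_pos: [0.4406, 0.2466, 0.1999]
ee_rot: [0.741, 0.672, -0.0, -0.0]
force: [-0.4, 0.2, -0.1]
opening: 0.0855
gripper_force: 0.0
```

```bash
cat > look.py <<'E'
from plan import *
import sys
def wl(name,spots,h=.08,rad=.06,tol=.008):
    im,d=viewer.read_camera('wrist'); p=cloud('wrist',d); save(name,im); np.savez(name.replace('.png','.npz'),im=im,d=d,p=p)
    q=p.reshape(-1,3)
    for (x,y) in spots:
        k=(np.hypot(q[:,0]-x,q[:,1]-y)<rad)&(abs(q[:,2]-h)<tol)&(d.ravel()>0)
        if k.sum()>8: print((x,y),cv2.minAreaRect((q[k][:,:2]*1000).astype(np.float32)),k.sum(),q[k][:,2].mean().round(4))
E
python3 - <<'E'
from look import *
p=Plan(); wl('w1.png',[(.44,.2475)])
E
```

```text
t 2.82 p [0.4406 0.2466 0.1999] psi -5.6 tilt 0.02 F [-0.4  0.2 -0.1] open 0.0855 0.0
(0.44, 0.2475) ((440.1250305175781, 248.4793701171875), (60.881797790527344, 60.71759033203125), 83.52562713623047) 3641 0.081
```

View pics/w1.png

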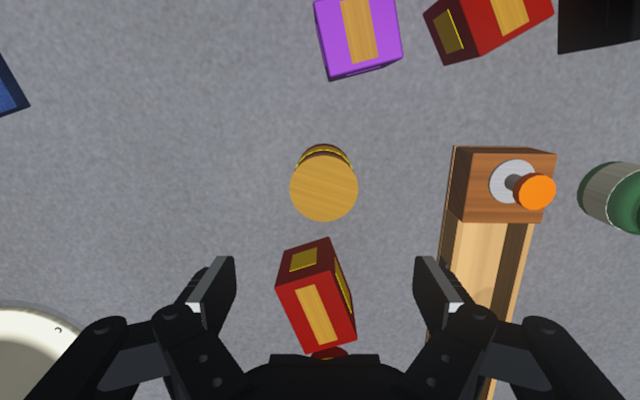

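The wrist view shows the tin lid at pixel (324,185), measured at (0.440, 0.248) with a 60.8 mm diameter. Descending and gripping.

Call:
arm_command(rows=[0.15, -0.07, 3, 0, 0, -0.6, 0, 0, 3, 0, 0, 0, 0, 0, 3, 0, 0, 0, 0, 0, 3, 0, 0, 0, 0, 0, 2, 0, 0, 0, 0, 0, 2, 0, 0, 0, 0, 0, 0, 0, 0, 0])

```text
time_s: 3.45
ee_pos: [0.4351, 0.2491, 0.0361]
ee_rot: [0.736, 0.677, -0.004, -0.002]
force: [-0.4, 0.1, -0.2]
opening: 0.085
gripper_force: 0.0
```

Call:
arm_command(rows=[0, 0, 0, 0, 0, 0, 0, 0, 0, 0, 0, 0, 0, 0, 0, 0, 0, 0, 0, 0, 0, 0, 0, 0, 0, 0, 0, 0, 0, 0, 0, 0, 0, 0, 0, 0, 0, 0, 0, 0, 0, 0, 0, 0, 0, 0, 0, 0], claw=0)

```text
time_s: 4.12
ee_pos: [0.4408, 0.2498, 0.0419]
ee_rot: [0.737, 0.676, 0.002, 0.0]
force: [-0.7, 1.5, 6.7]
opening: 0.0592
gripper_force: 44.1
```

Call:
arm_command(rows=[0, 0, -1, 0, 0, 0, 0, 0, -3, 0, 0, 0, 0, 0, -3, 0, 0, 0, 0, 0, -3, 0, 0, 0, 0, 0, -2, 0, 0, 0, 0, 0, 0, 0, 0, 0])

```text
time_s: 4.62
ee_pos: [0.4425, 0.2499, 0.1657]
ee_rot: [0.737, 0.676, 0.004, 0.002]
force: [1.1, -0.1, -2.0]
opening: 0.0596
gripper_force: 44.2
```

```bash
python3 - <<'E'
from plan import *
p=Plan(); c=crate(0,.0525); p.to(*c,.16,-6.2); p.to(*c,.055); p.to(*c,.046,n=2)
E
```

```text
t 4.62 p [0.4425 0.2499 0.1657] psi -4.9 tilt 0.57 F [ 1.1 -0.1 -2. ] open 0.0596 44.2
  [-1.9,1.96,0.08,0.1,0,0.1, -1.9,1.96,0.07,0.1,0,0.1, -1.89,1.96,0.07,0.1,0,0.1, -1.89,1.97,0.06,0.1,0,0.1, -1.89,1.97,0.06,0.1,0,0.1, -1.89,1.97,0.06,0.1,0,0.1, -1.88,1.98,0.05,0.1,0,0.1, -1.88,1.98,0.05,0.1,0,0.1, -1.87,1.99,0.05,0.1,0,0.1]
  [-0.01,0.02,2.63,-0.1,0,0, -0.01,0.01,2.62,-0.1,0,0, -0.01,0.01,2.63,-0.1,0,0, -0.01,0,2.62,-0.1,0,0]
  [0,0,0.45,0,-0.1,0, 0,0,0.45,0,-0.1,0]
```

Call:
arm_command(rows=[-1.9, 1.96, 0, 0, 0, 0, -1.9, 1.96, 0, 0, 0, 0, -1.9, 1.96, 0, 0, 0, 0, -1.9, 1.96, 0, 0, 0, 0, -1.9, 1.96, 0, 0, 0, 0, -1.9, 1.96, 0, 0, 0, 0, -1.9, 1.96, 0, 0, 0, 0, -1.9, 1.96, 0, 0, 0, 0, -1.5, 1.5, 0, 0, 0, 0, 0, 0, 0, 0, 0, 0])

```text
time_s: 5.45
ee_pos: [0.5976, 0.0645, 0.1585]
ee_rot: [0.738, 0.675, -0.001, 0.0]
force: [-0.6, 0.5, -2.3]
opening: 0.059
gripper_force: 44.4
```

Call:
arm_command(rows=[0, 0, 0, 0, 0, 0, 0, 0, 0, 0, 0, 0, 0, 0, 0, 0, 0, 0, 0, 0, 0, 0, 0, 0])

```text
time_s: 5.78
ee_pos: [0.5955, 0.0689, 0.1596]
ee_rot: [0.736, 0.677, -0.0, -0.0]
force: [-0.4, -0.1, -1.7]
opening: 0.0591
gripper_force: 44.4
```

```bash
python3 - <<'E'
from look import *
p=Plan(); c=crate(0,.0525); wl('w2.png',[tuple(crate(0,.218))],h=.09,rad=.03); p.to(*c,.07,-6.2); p.to(*c,.046,n=4)
o=robot.observe();print(o['joints'])
E
```

```text
t 5.78 p [0.5955 0.0689 0.1596] psi -4.8 tilt 0.06 F [-0.4 -0.1 -1.7] open 0.0591 44.4
  [-0.1,0.21,2.24,0,0,0.3, -0.09,0.21,2.24,0,0,0.3, -0.1,0.21,2.24,0,0,0.3, -0.09,0.22,2.24,0,0,0.3]
  [0,0,0.6,0,0,0, 0,0,0.6,0,0,0, 0,0,0.6,0,0,0, 0,0,0.6,0,0,0]
[-8.62807667e-02  2.82890921e-01  1.59659365e+00  5.30625261e-05
  1.26263758e+00 -2.05924737e-03]
```

View pics/w2.png

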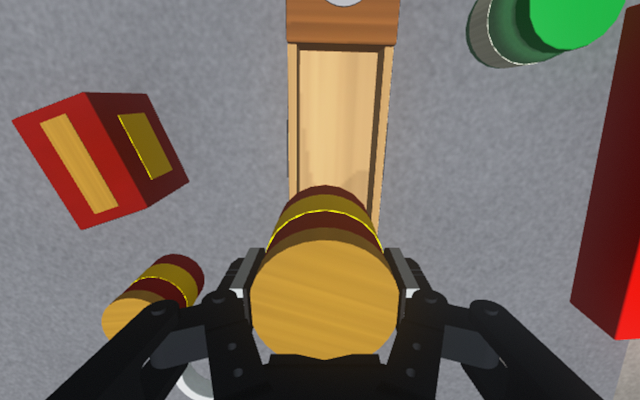

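The tin is held upright between the fingers at (325,290), and the lane shows ahead at (340,120). I check the lane centreline in this closer view before inserting.

```bash
python3 - <<'E'
from plan import *
z=np.load('w2.npz') if __import__('os').path.exists('w2.npz') else None
q=z['p'].reshape(-1,3); q=q[z['d'].ravel()>0]
c,s=np.cos(CY),np.sin(CY); l=(q[:,:2]-CR)@np.array([[c,-s],[s,c]])
for y0,y1 in [(.1,.12),(.12,.14),(.14,.16),(.16,.17)]:
    k=(l[:,1]>y0)&(l[:,1]<y1)&(abs(l[:,0])<.07)
    w=l[k&(abs(q[:,2]-.041)<.006),0]; f=l[k&(abs(q[:,2]-.006)<.006),0]; f=f[abs(f)<.036]
    L=w[w<0];Rr=w[w>0]
    print(y0,'wall L',np.percentile(L,[5,95]).round(4),'R',np.percentile(Rr,[5,95]).round(4),'floor',np.percentile(f,[1,99]).round(4),q[k&(abs(q[:,2]-.041)<.006),2].mean())
E
```

```text
0.1 wall L [-0.0386 -0.0323] R [0.0357 0.0421] floor [-0.032   0.0357] 0.041414318879481826
0.12 wall L [-0.0384 -0.0322] R [0.0358 0.0422] floor [-0.032   0.0357] 0.041525717161872165
0.14 wall L [-0.039  -0.0322] R [0.0357 0.0423] floor [-0.032   0.0358] 0.041369501514398554
0.16 wall L [-0.0388 -0.0321] R [0.0358 0.0424] floor [-0.032   0.0356] 0.04140660832016267
```

```bash
python3 - <<'E'
from plan import *
p=Plan(); z=np.load('w2.npz'); q=z['p'].reshape(-1,3)
k=(abs(q[:,2]-.2)<.012)&(np.hypot(q[:,0]-.5955,q[:,1]-.0689)<.04)&(z['im'].reshape(-1,3)[:,0]>90)
print(q[k][:,2].mean(),k.sum()); l=(q[k]-p.p)@p.R
print(l.min(0),l.max(0)); print(cv2.minEnclosingCircle((l[:,:2]*1000).astype(np.float32)))
CR2=crate(.0018,0); print(CR2); import plan; plan.CR=CR2; c=crate(0,.0525); p.to(*c,.07,-6.2);p.to(*c,.046,n=4)
E
sed -i 's/^CR=.*;CY/CR=np.array([.5993,.0120]);CY/' plan.py
```

```text
t 5.83 p [0.5957 0.0688 0.1598] psi -4.8 tilt 0.03 F [ 0.  -0.  -1.8] open 0.059 44.4
0.19857029552998007 15743
[-0.0282887 -0.0384133 -0.04946  ] [ 0.02916398  0.03605499 -0.02817551]
((5.454014778137207, -1.0280470848083496), 37.385372161865234)
[0.59958947 0.0120056 ]
  [-0.1,0.25,2.25,0,0,0.3, -0.09,0.25,2.24,0,0,0.3, -0.09,0.25,2.25,0,0,0.3, -0.09,0.25,2.24,0,0,0.3]
  [0,0,0.6,0,0,0, 0,0,0.6,0,0,0, 0,0,0.6,0,0,0, 0,0,0.6,0,0,0]
```

Call:
arm_command(rows=[-0.1, 0.25, 2.24, 0, 0, 0.3, -0.1, 0.25, 2.24, 0, 0, 0.3, -0.1, 0.25, 2.24, 0, 0, 0.3, -0.1, 0.25, 2.24, 0, 0, 0.3, 0, 0, 0, 0, 0, 0, 0, 0, 0, 0, 0, 0, 0, 0, 0, 0, 0, 0])

```text
time_s: 6.42
ee_pos: [0.6067, 0.0634, 0.0719]
ee_rot: [0.743, 0.669, 0.001, 0.001]
force: [-0.2, -0.2, -1.8]
opening: 0.0591
gripper_force: 44.4
```

Call:
arm_command(rows=[0, 0, 0.6, 0, 0, 0, 0, 0, 0.6, 0, 0, 0, 0, 0, 0.6, 0, 0, 0, 0, 0, 0.6, 0, 0, 0, 0, 0, 0, 0, 0, 0, 0, 0, 0, 0, 0, 0])

```text
time_s: 6.92
ee_pos: [0.6063, 0.0631, 0.0475]
ee_rot: [0.744, 0.669, 0.0, 0.0]
force: [-2.2, 0.0, 5.3]
opening: 0.0592
gripper_force: 46.0
```

Call:
arm_command(rows=[0, 0, 0, 0, 0, 0, 0, 0, 0, 0, 0, 0, 0, 0, 0, 0, 0, 0, 0, 0, 0, 0, 0, 0], claw=1)

```text
time_s: 7.25
ee_pos: [0.6059, 0.0631, 0.0462]
ee_rot: [0.744, 0.669, 0.0, 0.0]
force: [1.3, 0.1, -0.2]
opening: 0.0852
gripper_force: 0.0
```

Call:
arm_command(rows=[0, 0, -1, 0, 0, 0, 0, 0, -3, 0, 0, 0, 0, 0, -3, 0, 0, 0, 0, 0, -3, 0, 0, 0, 0, 0, -3, 0, 0, 0, 0, 0, -2, 0, 0, 0, 0, 0, 0, 0, 0, 0, 0, 0, 0, 0, 0, 0])

```text
time_s: 7.92
ee_pos: [0.607, 0.063, 0.1987]
ee_rot: [0.744, 0.669, 0.001, 0.002]
force: [-0.1, -0.2, -0.4]
opening: 0.0856
gripper_force: 0.0
```

```bash
python3 - <<'E'
from look import *
p=Plan(); wl('w3.png',[(.605,.064)],h=.086,rad=.05); p.to(.42,.115,.19,14.5)
E
```

```text
t 7.92 p [0.607  0.063  0.1987] psi -6.1 tilt 0.24 F [-0.1 -0.2 -0.4] open 0.0856 0.0
(0.605, 0.064) ((605.1314697265625, 60.53614044189453), (60.92469787597656, 60.3081169128418), 86.365966796875) 3771 0.085
  [0.45,-2.74,0.11,0,0,-2.9, 0.59,-2.71,0.11,0,0,-2.9, 0.73,-2.67,0.11,0,0,-2.9, 0.86,-2.63,0.12,0,0,-2.9, 1,-2.59,0.11,0,0,-2.9, 1.13,-2.54,0.12,0,0,-2.9, 1.25,-2.47,0.11,0,0,-2.9]
```

Tin is in at (0.605, 0.061) with its top at 85 mm, upright on the floor. Next is the long carton.

Call:
arm_command(rows=[0.45, -2.74, 0.1, 0, 0, -2.9, 0.59, -2.71, 0.1, 0, 0, -2.9, 0.73, -2.67, 0.1, 0, 0, -2.9, 0.86, -2.63, 0.1, 0, 0, -2.9, 1, -2.59, 0.1, 0, 0, -2.9, 1.13, -2.54, 0.1, 0, 0, -2.9, 1.25, -2.47, 0.1, 0, 0, -2.9, 0, 0, 0, 0, 0, 0, 0, 0, 0, 0, 0, 0, 0, 0, 0, 0, 0, 0])

```text
time_s: 8.8
ee_pos: [0.4188, 0.1149, 0.1887]
ee_rot: [0.614, 0.789, -0.0, -0.0]
force: [-0.4, 0.4, -0.2]
opening: 0.0854
gripper_force: 0.0
```

```bash
python3 - <<'E'
from look import *
p=Plan(); wl('w4.png',[(.42,.115)])
E
```

```text
t 8.8 p [0.4188 0.1149 0.1887] psi 14.2 tilt 0.05 F [-0.4  0.4 -0.2] open 0.0854 0.0
(0.42, 0.115) ((383.2896728515625, 114.84693908691406), (49.16404724121094, 89.81084442138672), 16.83450698852539) 5014 0.0812
```

```bash
python3 - <<'E'
from look import *
p=Plan(); wl('w5.png',[(.38,.115)],rad=.075); im,d=viewer.read_camera('side'); q=cloud('side',d).reshape(-1,3); k=(abs(q[:,2]-.08)<.006)&(np.hypot(q[:,0]-.38,q[:,1]-.115)<.09); print(cv2.minAreaRect((q[k][:,:2]*1000).astype(np.float32)))
save('s1.png',im)
p.to(.3745,.117,.14,16.8)
E
```

```text
t 8.85 p [0.4193 0.1148 0.189 ] psi 14.2 tilt 0.03 F [0.5 0.2 0.1] open 0.0856 0.0
(0.38, 0.115) ((376.5015869140625, 113.32656860351562), (60.23334503173828, 90.10346984863281), 17.387554168701172) 7268 0.081
((373.43951416015625, 112.49476623535156), (59.66458511352539, 91.1572494506836), 17.57727813720703)
  [0.44,-1.43,1.63,0,0,-0.9, 0.46,-1.42,1.64,0,0,-0.9, 0.47,-1.42,1.63,0,0,-0.9]
```

View pics/w5.png

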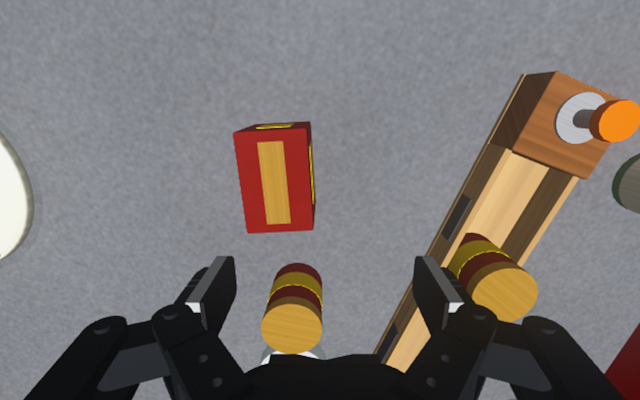

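The long carton at pixel (275,180) was knocked 4 cm toward the base and now sits at (0.376, 0.113), yaw 17.4°. Replanning the approach there.

```bash
python3 - <<'E'
from plan import *
p=Plan(); p.to(.376,.113,.14,17.4,step=2); p.to(.376,.113,.04,step=2.5)
E
```

```text
t 8.95 p [0.4196 0.1147 0.1893] psi 14.2 tilt 0.02 F [ 0.4 -0.   0.1] open 0.0854 0.0
  [0.22,-1.07,1.23,0,0,-0.8, 0.24,-1.06,1.23,0,0,-0.8, 0.26,-1.06,1.23,0,0,-0.8, 0.27,-1.06,1.24,0,0,-0.8]
  [0,0,2.5,0,0,0, 0,0,2.5,0,0,0, 0,0,2.5,0,0,0, 0,0.01,2.5,0,0,0]
```

Call:
arm_command(rows=[0.22, -1.07, 1.23, 0, 0, -0.8, 0.24, -1.06, 1.23, 0, 0, -0.8, 0.26, -1.06, 1.23, 0, 0, -0.8, 0.27, -1.06, 1.23, 0, 0, -0.8, 0, 0, 0, 0, 0, 0, 0, 0, 0, 0, 0, 0])

```text
time_s: 9.45
ee_pos: [0.3754, 0.1131, 0.14]
ee_rot: [0.592, 0.806, -0.0, -0.0]
force: [0.4, 0.3, 0.5]
opening: 0.0854
gripper_force: 0.0
```

Call:
arm_command(rows=[0, 0, 2.5, 0, 0, 0, 0, 0, 2.5, 0, 0, 0, 0, 0, 2.5, 0, 0, 0, 0, 0, 2.5, 0, 0, 0, 0, 0, 0, 0, 0, 0, 0, 0, 0, 0, 0, 0])

```text
time_s: 9.95
ee_pos: [0.3757, 0.1132, 0.0404]
ee_rot: [0.592, 0.806, -0.0, -0.001]
force: [0.1, -0.5, 0.9]
opening: 0.0857
gripper_force: 0.0
```

Call:
arm_command(rows=[0, 0, 0, 0, 0, 0, 0, 0, 0, 0, 0, 0, 0, 0, 0, 0, 0, 0, 0, 0, 0, 0, 0, 0, 0, 0, 0, 0, 0, 0, 0, 0, 0, 0, 0, 0, 0, 0, 0, 0, 0, 0], claw=0)

```text
time_s: 10.53
ee_pos: [0.3775, 0.1133, 0.0423]
ee_rot: [0.592, 0.806, 0.001, 0.002]
force: [-0.4, 0.6, 6.3]
opening: 0.0596
gripper_force: 44.5
```

Call:
arm_command(rows=[0, 0, -1, 0, 0, 0, 0, 0, -3, 0, 0, 0, 0, 0, -3, 0, 0, 0, 0, 0, -3, 0, 0, 0, 0, 0, -2, 0, 0, 0, 0, 0, 0, 0, 0, 0, 0, 0, 0, 0, 0, 0, 0, 0, 0, 0, 0, 0])

```text
time_s: 11.2
ee_pos: [0.3742, 0.1133, 0.1589]
ee_rot: [0.592, 0.806, -0.001, -0.001]
force: [-0.1, -0.7, -3.4]
opening: 0.0593
gripper_force: 45.2
```

```bash
python3 - <<'E'
from plan import *
p=Plan(); c=crate(0,-.0375); p.to(*c,.165,-6.2)
E
```

```text
t 11.2 p [0.3742 0.1133 0.1589] psi 17.4 tilt 0.12 F [-0.1 -0.7 -3.4] open 0.0593 45.2
  [-2.2,1.88,-0.07,0,0,2.6, -2.12,1.98,-0.07,0,0,2.6, -2.02,2.07,-0.07,0,0,2.6, -1.93,2.17,-0.07,0,0,2.6, -1.83,2.25,-0.08,0,0,2.6, -1.72,2.33,-0.07,0,0,2.6, -1.62,2.41,-0.08,0,0,2.6, -1.51,2.48,-0.07,0,0,2.6, -1.39,2.54,-0.08,0,0,2.6]
```

Call:
arm_command(rows=[-2.2, 1.88, -0.07, 0, 0, 2.6, -2.12, 1.98, -0.07, 0, 0, 2.6, -2.02, 2.07, -0.07, 0, 0, 2.6, -1.93, 2.17, -0.07, 0, 0, 2.6, -1.83, 2.25, -0.07, 0, 0, 2.6, -1.72, 2.33, -0.07, 0, 0, 2.6, -1.62, 2.41, -0.07, 0, 0, 2.6, -1.51, 2.48, -0.07, 0, 0, 2.6, -1.39, 2.54, -0.07, 0, 0, 2.6, 0, 0, 0, 0, 0, 0])

```text
time_s: 12.03
ee_pos: [0.5983, -0.0282, 0.1635]
ee_rot: [0.745, 0.668, -0.001, -0.0]
force: [-0.1, -0.7, -2.6]
opening: 0.0594
gripper_force: 45.7
```

Call:
arm_command(rows=[0, 0, 0, 0, 0, 0, 0, 0, 0, 0, 0, 0, 0, 0, 0, 0, 0, 0, 0, 0, 0, 0, 0, 0])

```text
time_s: 12.37
ee_pos: [0.5952, -0.0245, 0.1658]
ee_rot: [0.743, 0.67, -0.0, -0.001]
force: [-0.8, 0.0, -2.4]
opening: 0.0594
gripper_force: 45.7
```

```bash
python3 - <<'E'
from plan import *
p=Plan(); c=crate(0,-.0375); p.to(*c,.07,-6.2); p.to(*c,.047,n=4)
E
```

```text
t 12.37 p [ 0.5952 -0.0245  0.1658] psi -5.9 tilt 0.09 F [-0.8  0.  -2.4] open 0.0594 45.7
  [-0.02,0.01,2.4,0,0,0.1, -0.02,0.01,2.39,0,0,0.1, -0.02,0,2.4,0,0,0.1, -0.02,0.01,2.39,0,0,0.1]
  [0,0,0.58,0,0,0, 0,0,0.57,0,0,0, 0,0,0.58,0,0,0, 0,0,0.57,0,0,0]
```

Call:
arm_command(rows=[-0.02, 0, 2.4, 0, 0, 0.1, -0.02, 0, 2.4, 0, 0, 0.1, -0.02, 0, 2.4, 0, 0, 0.1, -0.02, 0, 2.4, 0, 0, 0.1, 0, 0, 0, 0, 0, 0, 0, 0, 0, 0, 0, 0])

```text
time_s: 12.87
ee_pos: [0.5946, -0.0253, 0.0695]
ee_rot: [0.745, 0.667, -0.001, -0.001]
force: [-0.5, -0.5, -1.9]
opening: 0.0592
gripper_force: 45.5
```

Call:
arm_command(rows=[0, 0, 0.6, 0, 0, 0, 0, 0, 0.6, 0, 0, 0, 0, 0, 0.6, 0, 0, 0, 0, 0, 0.5, 0, 0, 0, 0, 0, 0, 0, 0, 0, 0, 0, 0, 0, 0, 0])

```text
time_s: 13.37
ee_pos: [0.5967, -0.0262, 0.0481]
ee_rot: [0.745, 0.667, 0.0, 0.0]
force: [-0.7, 0.3, 2.6]
opening: 0.0593
gripper_force: 46.4
```

Down on the floor. Release, rise, and go look at tin 1.

Call:
arm_command(rows=[0, 0, 0, 0, 0, 0, 0, 0, 0, 0, 0, 0, 0, 0, 0, 0, 0, 0, 0, 0, 0, 0, 0, 0], claw=1)

```text
time_s: 13.7
ee_pos: [0.5964, -0.0262, 0.0476]
ee_rot: [0.745, 0.667, 0.0, 0.0]
force: [-0.7, 0.1, -0.1]
opening: 0.0848
gripper_force: 0.0
```

Call:
arm_command(rows=[0, 0, -1, 0, 0, 0, 0, 0, -3, 0, 0, 0, 0, 0, -3, 0, 0, 0, 0, 0, -3, 0, 0, 0, 0, 0, -3, 0, 0, 0, 0, 0, -2, 0, 0, 0, 0, 0, 0, 0, 0, 0, 0, 0, 0, 0, 0, 0])

```text
time_s: 14.37
ee_pos: [0.5973, -0.0264, 0.1998]
ee_rot: [0.745, 0.667, 0.001, 0.002]
force: [-0.0, 0.6, -1.0]
opening: 0.0855
gripper_force: 0.0
```

```bash
python3 - <<'E'
from look import *
p=Plan(); wl('w6.png',[tuple(crate(0,-.0375))],h=.086,rad=.06); p.to(.421,-.031,.19,-6.2)
E
```

```text
t 14.37 p [ 0.5973 -0.0264  0.1998] psi -6.4 tilt 0.23 F [-0.   0.6 -1. ] open 0.0855 0.0
(np.float64(0.5952500241610242), np.float64(-0.02528066114896183)) ((596.553466796875, -17.877742767333984), (104.9594497680664, 60.10768508911133), 83.56965637207031) 6907 0.0849
  [-0.4,-2.91,0.15,0,0,0, -0.4,-2.91,0.15,0,0,0, -0.41,-2.91,0.15,0,0,0, -0.4,-2.91,0.15,0,0,0, -0.41,-2.92,0.16,0,0,0, -0.4,-2.91,0.15,0,0,0]
```

Call:
arm_command(rows=[-0.4, -2.91, 0.15, 0, 0, 0, -0.4, -2.91, 0.15, 0, 0, 0, -0.4, -2.91, 0.15, 0, 0, 0, -0.4, -2.91, 0.15, 0, 0, 0, -0.4, -2.91, 0.15, 0, 0, 0, -0.4, -2.91, 0.15, 0, 0, 0, 0, 0, 0, 0, 0, 0, 0, 0, 0, 0, 0, 0, 0, 0, 0, 0, 0, 0])

```text
time_s: 15.17
ee_pos: [0.42, -0.0305, 0.1879]
ee_rot: [0.746, 0.666, -0.0, -0.0]
force: [0.8, -0.2, 0.4]
opening: 0.0851
gripper_force: 0.0
```

```bash
python3 - <<'E'
from look import *
p=Plan(); wl('w7.png',[(.421,-.031)]); p.to(.421,-.031,.04,-6.2,step=2.5)
E
```

```text
t 15.17 p [ 0.42   -0.0305  0.1879] psi -6.4 tilt 0.04 F [ 0.8 -0.2  0.4] open 0.0851 0.0
(0.421, -0.031) ((422.44036865234375, -30.44690704345703), (60.929039001464844, 60.669158935546875), 72.94152069091797) 3943 0.0813
  [-0.01,0.02,2.47,0,0,0, -0.01,0.02,2.46,0,0,0, -0.01,0.02,2.47,0,0,0, -0.01,0.02,2.46,0,0,0, 0,0.02,2.47,0,0,0, -0.01,0.01,2.46,0,0,0]
```

Call:
arm_command(rows=[0, 0.03, 2.47, 0, 0, 0, 0, 0.03, 2.47, 0, 0, 0, 0, 0.03, 2.47, 0, 0, 0, 0, 0.03, 2.47, 0, 0, 0, 0, 0.03, 2.47, 0, 0, 0, 0, 0.03, 2.47, 0, 0, 0, 0, 0, 0, 0, 0, 0, 0, 0, 0, 0, 0, 0])

```text
time_s: 15.88
ee_pos: [0.4213, -0.0303, 0.0394]
ee_rot: [0.745, 0.667, -0.001, -0.002]
force: [0.1, 0.4, 0.1]
opening: 0.0853
gripper_force: 0.0
```

Call:
arm_command(rows=[0, 0, 0, 0, 0, 0, 0, 0, 0, 0, 0, 0, 0, 0, 0, 0, 0, 0, 0, 0, 0, 0, 0, 0, 0, 0, 0, 0, 0, 0, 0, 0, 0, 0, 0, 0, 0, 0, 0, 0, 0, 0], claw=0)

```text
time_s: 16.47
ee_pos: [0.4234, -0.0313, 0.0422]
ee_rot: [0.745, 0.667, 0.001, 0.002]
force: [-0.3, -0.4, 6.3]
opening: 0.0592
gripper_force: 43.1
```

Call:
arm_command(rows=[0, 0, -1, 0, 0, 0, 0, 0, -3, 0, 0, 0, 0, 0, -3, 0, 0, 0, 0, 0, -3, 0, 0, 0, 0, 0, -2, 0, 0, 0, 0, 0, 0, 0, 0, 0, 0, 0, 0, 0, 0, 0, 0, 0, 0, 0, 0, 0])

```text
time_s: 17.13
ee_pos: [0.4209, -0.0303, 0.1592]
ee_rot: [0.745, 0.667, -0.0, -0.001]
force: [-1.0, 0.5, -2.4]
opening: 0.0594
gripper_force: 44.4
```

```bash
python3 - <<'E'
from plan import *
p=Plan(); c=crate(0,-.13); p.to(*c,.165,-6.2)
E
```

```text
t 17.13 p [ 0.4209 -0.0303  0.1592] psi -6.4 tilt 0.11 F [-1.   0.5 -2.4] open 0.0594 44.4
  [-0.97,2.47,-0.09,0,0,0, -0.97,2.47,-0.09,0,0,0, -0.97,2.47,-0.09,0,0,0, -0.97,2.47,-0.09,0,0,0, -0.97,2.47,-0.08,0,0,0, -0.98,2.48,-0.09,0,0,0, -0.97,2.47,-0.08,0,0,0]
```

Call:
arm_command(rows=[-0.97, 2.47, -0.08, 0, 0, 0, -0.97, 2.47, -0.08, 0, 0, 0, -0.97, 2.47, -0.08, 0, 0, 0, -0.97, 2.47, -0.08, 0, 0, 0, -0.97, 2.47, -0.08, 0, 0, 0, -0.97, 2.47, -0.08, 0, 0, 0, -0.97, 2.47, -0.08, 0, 0, 0, 0, 0, 0, 0, 0, 0, 0, 0, 0, 0, 0, 0, 0, 0, 0, 0, 0, 0])

```text
time_s: 17.97
ee_pos: [0.5845, -0.1167, 0.1636]
ee_rot: [0.745, 0.667, -0.001, -0.002]
force: [-0.9, 0.5, -1.9]
opening: 0.059
gripper_force: 44.9
```

```bash
python3 - <<'E'
from plan import *
p=Plan(); c=crate(0,-.13); p.to(*c,.07,-6.2); p.to(*c,.046,n=4)
E
```

```text
t 17.97 p [ 0.5845 -0.1167  0.1636] psi -6.4 tilt 0.26 F [-0.9  0.5 -1.9] open 0.059 44.9
  [-0.02,0.03,2.34,-0.1,0,0, -0.01,0.03,2.34,-0.1,0,0, -0.02,0.02,2.34,-0.1,0,0, -0.01,0.02,2.34,-0.1,0,0]
  [0,0,0.6,0,0,0, 0,0,0.6,0,0,0, 0,-0.01,0.6,0,0,0, 0,0,0.6,0,0,0]
```

Call:
arm_command(rows=[0, 0.03, 2.34, 0, 0, 0, 0, 0.03, 2.34, 0, 0, 0, 0, 0.02, 2.34, 0, 0, 0, 0, 0.02, 2.34, 0, 0, 0, 0, 0, 0, 0, 0, 0, 0, 0, 0.6, 0, 0, 0, 0, 0, 0.6, 0, 0, 0, 0, 0, 0.6, 0, 0, 0, 0, 0, 0.6, 0, 0, 0, 0, 0, 0, 0, 0, 0])

```text
time_s: 18.8
ee_pos: [0.5877, -0.1177, 0.0486]
ee_rot: [0.745, 0.667, 0.0, 0.001]
force: [-0.6, 0.0, -2.0]
opening: 0.0593
gripper_force: 45.2
```

Call:
arm_command(rows=[0, 0, 0, 0, 0, 0, 0, 0, 0, 0, 0, 0])

```text
time_s: 18.97
ee_pos: [0.5872, -0.1176, 0.0486]
ee_rot: [0.745, 0.667, 0.0, 0.0]
force: [-0.8, -0.4, -2.3]
opening: 0.0591
gripper_force: 45.2
```

Call:
arm_command(rows=[0, 0, 0.15, 0, 0, 0, 0, 0, 0.15, 0, 0, 0, 0, 0, 0, 0, 0, 0])

```text
time_s: 19.22
ee_pos: [0.5874, -0.1177, 0.0483]
ee_rot: [0.745, 0.667, -0.0, -0.0]
force: [-8.5, 2.9, 15.9]
opening: 0.0592
gripper_force: 46.6
```

Call:
arm_command(rows=[0, 0, 0, 0, 0, 0, 0, 0, 0, 0, 0, 0, 0, 0, 0, 0, 0, 0, 0, 0, 0, 0, 0, 0], claw=1)

```text
time_s: 19.55
ee_pos: [0.5871, -0.1176, 0.0453]
ee_rot: [0.745, 0.667, 0.0, 0.0]
force: [0.2, -0.1, 0.4]
opening: 0.0851
gripper_force: 0.0
```

Call:
arm_command(rows=[0, 0, -1, 0, 0, 0, 0, 0, -3, 0, 0, 0, 0, 0, -3, 0, 0, 0, 0, 0, -3, 0, 0, 0, 0, 0, -3, 0, 0, 0, 0, 0, -2, 0, 0, 0, 0, 0, 0, 0, 0, 0, 0, 0, 0, 0, 0, 0])

```text
time_s: 20.22
ee_pos: [0.588, -0.1179, 0.1973]
ee_rot: [0.745, 0.667, 0.001, 0.002]
force: [0.9, 0.3, -1.0]
opening: 0.085
gripper_force: 0.0
```

```bash
python3 - <<'E'
from look import *
p=Plan(); wl('w8.png',[tuple(crate(0,-.13))],h=.086,rad=.04); p.to(.588,.34,.2,25)
im,d=viewer.read_camera('side'); q=cloud('side',d).reshape(-1,3); k=(abs(q[:,2]-.08)<.006)&(np.hypot(q[:,0]-.588,q[:,1]-.38)<.06); print(cv2.minAreaRect((q[k][:,:2]*1000).astype(np.float32)))
E
```

```text
t 20.22 p [ 0.588  -0.1179  0.1973] psi -6.4 tilt 0.21 F [ 0.9  0.3 -1. ] open 0.085 0.0
(np.float64(0.585260083758217), np.float64(-0.11723962531640102)) ((586.73779296875, -116.6058349609375), (61.01682662963867, 59.91377258300781), 82.7603988647461) 3840 0.085
  [2.84,-0.32,-0.02,0,0,-2, 2.85,-0.22,-0.02,0,0,-2, 2.86,-0.12,-0.02,0,0,-2, 2.86,-0.02,-0.02,0,0,-2, 2.86,0.08,-0.02,0,0,-2, 2.86,0.18,-0.02,0,0,-2, 2.85,0.28,-0.02,0,0,-2, 2.84,0.38,-0.02,0,0,-2, 2.82,0.48,-0.02,0,0,-2, 2.8,0.58,-0.02,0,0,-2]
  [2.78,0.67,-0.02,0,0,-2, 2.76,0.77,-0.02,0,0,-2, 2.73,0.87,-0.02,0,0,-2, 2.7,0.96,-0.02,0,0,-2, 2.66,1.05,-0.03,0,0,-2, 2.62,1.15,-0.02,0,0,-2]
((571.4699096679688, 384.5858459472656), (52.720458984375, 40.98735046386719), 84.79524230957031)
```

Call:
arm_command(rows=[2.84, -0.32, 0, 0, 0, -2, 2.85, -0.22, 0, 0, 0, -2, 2.86, -0.12, 0, 0, 0, -2, 2.86, 0, 0, 0, 0, -2, 2.86, 0.08, 0, 0, 0, -2, 2.86, 0.18, 0, 0, 0, -2, 2.85, 0.28, 0, 0, 0, -2, 2.84, 0.38, 0, 0, 0, -2, 2.82, 0.48, 0, 0, 0, -2, 2.8, 0.58, 0, 0, 0, -2])

```text
time_s: 21.15
ee_pos: [0.5859, 0.1699, 0.193]
ee_rot: [0.618, 0.786, -0.001, -0.001]
force: [-0.2, -0.5, 0.4]
opening: 0.0854
gripper_force: 0.0
```

Call:
arm_command(rows=[2.78, 0.67, 0, 0, 0, -2, 2.76, 0.77, 0, 0, 0, -2, 2.73, 0.87, 0, 0, 0, -2, 2.7, 0.96, 0, 0, 0, -2, 2.66, 1.05, 0, 0, 0, -2, 2.62, 1.15, 0, 0, 0, -2, 0, 0, 0, 0, 0, 0, 0, 0, 0, 0, 0, 0, 0, 0, 0, 0, 0, 0])

```text
time_s: 21.9
ee_pos: [0.5866, 0.3396, 0.1935]
ee_rot: [0.533, 0.846, -0.001, -0.001]
force: [0.6, -0.3, -0.9]
opening: 0.0853
gripper_force: 0.0
```

```bash
python3 - <<'E'
from look import *
p=Plan(); wl('w9.png',[(.588,.38)],rad=.052)
E
```

```text
t 21.9 p [0.5866 0.3396 0.1935] psi 25.6 tilt 0.18 F [ 0.6 -0.3 -0.9] open 0.0853 0.0
(0.588, 0.38) ((590.041259765625, 379.5822448730469), (60.10590744018555, 55.333534240722656), 24.0711669921875) 4685 0.0813
```

View pics/w9.png

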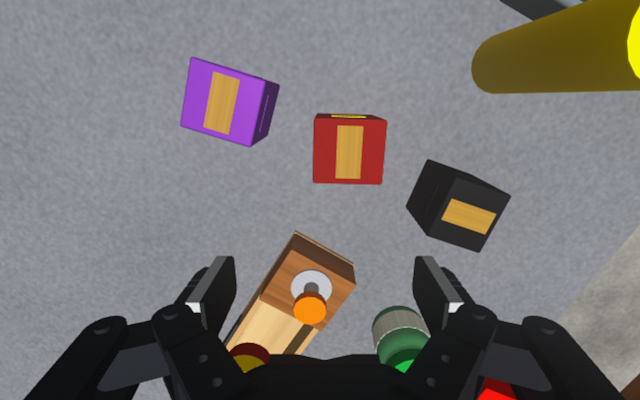

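The red short carton is at pixel (350,150), measured at (0.590, 0.3796), 60×55 mm, yaw 24°. The purple and black look-alikes are clear of the fingers.

```bash
python3 - <<'E'
from plan import *
p=Plan(); p.to(.5895,.3795,.14,24.1,step=2);p.to(.5895,.3795,.04,step=2.5)
E
```

```text
t 21.95 p [0.5869 0.3392 0.1939] psi 25.5 tilt 0.14 F [ 0.5 -0.1  0.1] open 0.0854 0.0
  [0.88,0.5,1.35,0,0,0.4, 0.89,0.49,1.35,0,0,0.4, 0.89,0.48,1.34,0,0,0.4, 0.89,0.48,1.35,0,0,0.4]
  [0,0,2.5,0,0,0, 0,0.01,2.5,0,0,0, 0,0,2.5,0,0,0, 0,0.01,2.5,0,0,0]
```

Call:
arm_command(rows=[0.88, 0.5, 1.35, 0, 0, 0.4, 0.89, 0.49, 1.35, 0, 0, 0.4, 0.89, 0.48, 1.35, 0, 0, 0.4, 0.89, 0.48, 1.35, 0, 0, 0.4, 0, 0, 0, 0, 0, 0, 0, 0, 0, 0, 0, 0])

```text
time_s: 22.45
ee_pos: [0.5891, 0.3802, 0.1394]
ee_rot: [0.545, 0.839, -0.001, -0.001]
force: [0.5, 0.2, 0.6]
opening: 0.085
gripper_force: 0.0
```

Call:
arm_command(rows=[0, 0, 2.5, 0, 0, 0, 0, 0, 2.5, 0, 0, 0, 0, 0, 2.5, 0, 0, 0, 0, 0, 2.5, 0, 0, 0, 0, 0, 0, 0, 0, 0, 0, 0, 0, 0, 0, 0])

```text
time_s: 22.95
ee_pos: [0.5895, 0.3798, 0.0408]
ee_rot: [0.545, 0.838, -0.001, -0.001]
force: [-0.2, 0.0, 0.9]
opening: 0.0855
gripper_force: 0.0
```

Call:
arm_command(rows=[0, 0, 0, 0, 0, 0, 0, 0, 0, 0, 0, 0, 0, 0, 0, 0, 0, 0, 0, 0, 0, 0, 0, 0, 0, 0, 0, 0, 0, 0, 0, 0, 0, 0, 0, 0, 0, 0, 0, 0, 0, 0], claw=0)

```text
time_s: 23.53
ee_pos: [0.592, 0.3815, 0.0446]
ee_rot: [0.545, 0.839, 0.002, 0.001]
force: [0.6, -0.4, 6.4]
opening: 0.0596
gripper_force: 44.8
```

Call:
arm_command(rows=[0, 0, -1, 0, 0, 0, 0, 0, -3, 0, 0, 0, 0, 0, -3, 0, 0, 0, 0, 0, -3, 0, 0, 0, 0, 0, -2, 0, 0, 0, 0, 0, 0, 0, 0, 0, 0, 0, 0, 0, 0, 0, 0, 0, 0, 0, 0, 0])

```text
time_s: 24.2
ee_pos: [0.5891, 0.3804, 0.1599]
ee_rot: [0.545, 0.839, -0.001, -0.001]
force: [-0.7, 0.3, -2.2]
opening: 0.0593
gripper_force: 44.1
```

```bash
python3 - <<'E'
from plan import *
p=Plan(); c=crate(0,.1275); p.to(*c,.17,-6.2)
E
```

```text
t 24.2 p [0.5891 0.3804 0.1599] psi 24.0 tilt 0.14 F [-0.7  0.3 -2.2] open 0.0593 44.1
  [-2.56,-0.85,-0.11,0,0,3.4, -2.61,-0.7,-0.11,0,0,3.4, -2.64,-0.54,-0.11,0,0,3.4, -2.67,-0.38,-0.11,0,0,3.4, -2.69,-0.22,-0.11,0,0,3.4, -2.7,-0.06,-0.11,0,0,3.4, -2.7,0.1,-0.11,0,0,3.4, -2.69,0.25,-0.11,0,0,3.4, -2.66,0.41,-0.12,0,0,3.4]
```

Call:
arm_command(rows=[-2.56, -0.85, -0.11, 0, 0, 3.4, -2.61, -0.7, -0.11, 0, 0, 3.4, -2.64, -0.54, -0.11, 0, 0, 3.4, -2.67, -0.38, -0.11, 0, 0, 3.4, -2.69, -0.22, -0.11, 0, 0, 3.4, -2.7, -0.06, -0.11, 0, 0, 3.4, -2.7, 0.1, -0.11, 0, 0, 3.4, -2.69, 0.25, -0.11, 0, 0, 3.4, -2.66, 0.41, -0.11, 0, 0, 3.4, 0, 0, 0, 0, 0, 0])

```text
time_s: 25.03
ee_pos: [0.6132, 0.1343, 0.1688]
ee_rot: [0.749, 0.663, -0.002, -0.0]
force: [-0.1, -0.1, -1.1]
opening: 0.0598
gripper_force: 44.0
```

Call:
arm_command(rows=[0, 0, 0, 0, 0, 0, 0, 0, 0, 0, 0, 0, 0, 0, 0, 0, 0, 0, 0, 0, 0, 0, 0, 0])

```text
time_s: 25.37
ee_pos: [0.6134, 0.1402, 0.1705]
ee_rot: [0.746, 0.666, -0.0, -0.0]
force: [0.1, -0.2, -1.8]
opening: 0.0596
gripper_force: 44.0
```

```bash
python3 - <<'E'
from plan import *
p=Plan(); c=crate(0,.1275); p.to(*c,.07,-6.2); p.to(*c,.047,n=4)
E
```

```text
t 25.37 p [0.6134 0.1402 0.1705] psi -6.5 tilt 0.07 F [ 0.1 -0.2 -1.8] open 0.0596 44.0
  [-0.04,0,2.51,0,0,-0.1, -0.04,0,2.51,0,0,-0.1, -0.04,0,2.51,0,0,-0.1, -0.03,0,2.52,0,0,-0.1]
  [0,0,0.57,0,0,0, 0,0,0.58,0,0,0, 0,0,0.57,0,0,0, 0,0,0.58,0,0,0]
```

Call:
arm_command(rows=[-0.04, 0, 2.5, 0, 0, 0.1, -0.04, 0, 2.5, 0, 0, 0.1, -0.04, 0, 2.5, 0, 0, 0.1, 0, 0, 2.5, 0, 0, 0, 0, 0, 0, 0, 0, 0, 0, 0, 0.6, 0, 0, 0, 0, 0, 0.6, 0, 0, 0, 0, 0, 0.6, 0, 0, 0, 0, 0, 0.6, 0, 0, 0, 0, 0, 0, 0, 0, 0])

```text
time_s: 26.2
ee_pos: [0.6151, 0.1382, 0.0504]
ee_rot: [0.748, 0.663, 0.001, 0.001]
force: [-4.4, 0.1, 11.0]
opening: 0.0594
gripper_force: 46.7
```

Call:
arm_command(rows=[0, 0, 0, 0, 0, 0, 0, 0, 0, 0, 0, 0])

```text
time_s: 26.37
ee_pos: [0.6151, 0.1382, 0.0504]
ee_rot: [0.748, 0.663, 0.001, 0.001]
force: [-4.3, 0.0, 10.7]
opening: 0.0596
gripper_force: 46.7
```

Call:
arm_command(rows=[0, 0, 0, 0, 0, 0, 0, 0, 0, 0, 0, 0, 0, 0, 0, 0, 0, 0, 0, 0, 0, 0, 0, 0], claw=1)

```text
time_s: 26.7
ee_pos: [0.6139, 0.1379, 0.0472]
ee_rot: [0.748, 0.663, 0.0, 0.0]
force: [-0.2, -0.6, -1.0]
opening: 0.0856
gripper_force: 0.0
```

Call:
arm_command(rows=[0, 0, -1, 0, 0, 0, 0, 0, -3, 0, 0, 0, 0, 0, -3, 0, 0, 0, 0, 0, -3, 0, 0, 0, 0, 0, -3, 0, 0, 0, 0, 0, -2, 0, 0, 0, 0, 0, 0, 0, 0, 0, 0, 0, 0, 0, 0, 0])

```text
time_s: 27.37
ee_pos: [0.6148, 0.138, 0.1995]
ee_rot: [0.748, 0.663, 0.001, 0.001]
force: [0.4, -0.4, -1.0]
opening: 0.0854
gripper_force: 0.0
```

```bash
python3 - <<'E'
from look import *
p=Plan(); wl('w10.png',[tuple(crate(0,.1275))],h=.086,rad=.045); p.to(.37,-.29,.2,-71)
im,d=viewer.read_camera('scene'); save('sc1.png',cv2.resize(im[130:300,110:500],None,fx=2,fy=2))
E
```

```text
t 27.37 p [0.6148 0.138  0.1995] psi -6.9 tilt 0.23 F [ 0.4 -0.4 -1. ] open 0.0854 0.0
(np.float64(0.613069917852518), np.float64(0.13875424790647023)) ((614.176025390625, 138.16807556152344), (54.93564224243164, 60.002315521240234), 83.06063842773438) 4176 0.0847
  [-2.67,-1.13,-0.01,0,0,3.8, -2.74,-0.95,-0.01,0,0,3.8, -2.8,-0.76,-0.01,0,0,3.8, -2.84,-0.58,-0.01,0,0,3.8, -2.87,-0.39,-0.01,0,0,3.8, -2.89,-0.2,-0.01,0,0,3.8, -2.9,0,-0.01,0,0,3.8, -2.89,0.19,-0.01,0,0,3.8, -2.88,0.38,-0.01,0,0,3.8, -2.84,0.57,-0.01,0,0,3.8]
  [-2.8,0.76,-0.01,0,0,3.8, -2.75,0.94,-0.01,0,0,3.8, -2.68,1.12,-0.01,0,0,3.8, -2.59,1.3,0,0,0,3.8, -2.5,1.46,-0.01,0,0,3.8, -2.4,1.63,0,0,0,3.8, -2.29,1.78,-0.01,0,0,3.8]
```

View pics/sc1.png

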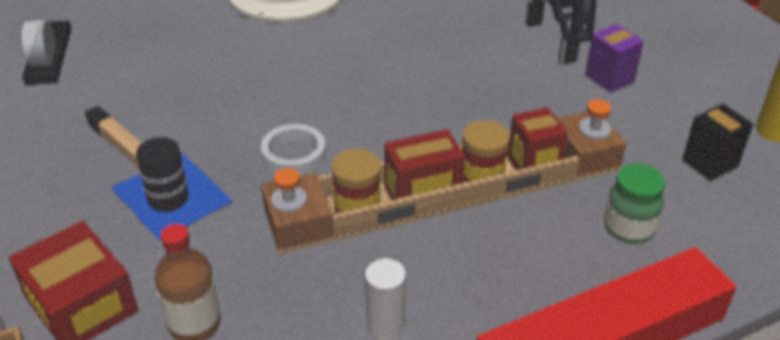

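All four goods stand in the lane, crop pixels (356,180), (425,160), (485,148) and (540,135); both pins are up at (287,178) and (598,107). Now the mallet.

Call:
arm_command(rows=[-2.67, -1.13, 0, 0, 0, 3.8, -2.74, -0.95, 0, 0, 0, 3.8, -2.8, -0.76, 0, 0, 0, 3.8, -2.84, -0.58, 0, 0, 0, 3.8, -2.87, -0.39, 0, 0, 0, 3.8, -2.89, -0.2, 0, 0, 0, 3.8, -2.9, 0, 0, 0, 0, 3.8, -2.89, 0.19, 0, 0, 0, 3.8, -2.88, 0.38, 0, 0, 0, 3.8, -2.84, 0.57, 0, 0, 0, 3.8])

```text
time_s: 28.3
ee_pos: [0.4679, -0.1142, 0.1954]
ee_rot: [0.924, 0.382, -0.001, -0.001]
force: [0.5, -1.1, 0.9]
opening: 0.0855
gripper_force: 0.0
```

Call:
arm_command(rows=[-2.8, 0.76, 0, 0, 0, 3.8, -2.75, 0.94, 0, 0, 0, 3.8, -2.68, 1.12, 0, 0, 0, 3.8, -2.59, 1.3, 0, 0, 0, 3.8, -2.5, 1.46, 0, 0, 0, 3.8, -2.4, 1.63, 0, 0, 0, 3.8, -2.29, 1.78, 0, 0, 0, 3.8, 0, 0, 0, 0, 0, 0, 0, 0, 0, 0, 0, 0, 0, 0, 0, 0, 0, 0])

```text
time_s: 29.13
ee_pos: [0.3686, -0.289, 0.196]
ee_rot: [0.987, 0.161, -0.0, -0.001]
force: [0.3, -0.1, 0.8]
opening: 0.0851
gripper_force: 0.0
```

```bash
python3 - <<'E'
from look import *
p=Plan(); p.to(.375,-.361,.16,-71)
E
```

```text
t 29.13 p [ 0.3686 -0.289   0.196 ] psi -71.5 tilt 0.16 F [ 0.3 -0.1  0.8] open 0.0851 0.0
  [-0.56,2.35,1.19,-0.1,0,-0.2, -0.57,2.34,1.2,-0.1,0,-0.2, -0.58,2.34,1.2,-0.1,0,-0.2]
```

Call:
arm_command(rows=[-0.56, 2.35, 1.2, 0, 0, -0.2, -0.57, 2.34, 1.2, 0, 0, -0.2, -0.58, 2.34, 1.2, 0, 0, -0.2, 0, 0, 0, 0, 0, 0, 0, 0, 0, 0, 0, 0, 0, 0, 0, 0, 0, 0])

```text
time_s: 29.63
ee_pos: [0.3758, -0.3606, 0.1609]
ee_rot: [0.986, 0.167, -0.0, -0.001]
force: [-0.4, 0.2, 0.3]
opening: 0.0858
gripper_force: 0.0
```

```bash
python3 - <<'E'
from look import *
p=Plan(); wl('w11.png',[(.4575,-.333)],h=.089,rad=.05)
z=np.load('w11.npz'); q=z['p'].reshape(-1,3); q=q[z['d'].ravel()>0]
k=(abs(q[:,2]-.0595)<.005)&(np.hypot(q[:,0]-.4575,q[:,1]+.333)>.032)&(np.hypot(q[:,0]-.4575,q[:,1]+.333)<.11)
for i in range(1): print(k.sum(),cv2.minAreaRect((q[k][:,:2]*1000).astype(np.float32)),np.ravel(cv2.fitLine((q[k][:,:2]*1000).astype(np.float32),2,0,.01,.01)),q[k][:,2].mean())
k=(abs(q[:,2]-.004)<.004)&(np.hypot(q[:,0]-.4575,q[:,1]+.333)<.1); 
E
```

```text
t 29.63 p [ 0.3758 -0.3606  0.1609] psi -70.8 tilt 0.08 F [-0.4  0.2  0.3] open 0.0858 0.0
(0.4575, -0.333) ((457.1944274902344, -333.4640808105469), (52.9638671875, 52.659217834472656), 21.754945755004883) 5447 0.0901
2474 ((391.46197509765625, -356.3141784667969), (79.90734100341797, 21.790252685546875), 18.434534072875977) [ 9.4787419e-01  3.1864488e-01  3.9250955e+02 -3.5570288e+02] 0.06043819096060457
```

View pics/w11.png

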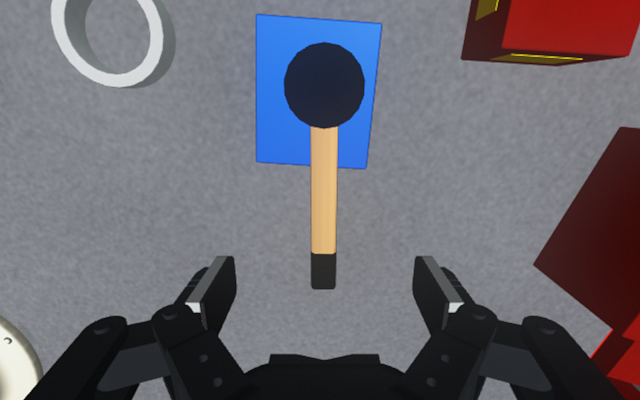

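The mallet head is at pixel (324,85) with its handle straight down to (323,288), at (0.457, −0.3335), yaw 18.5°. I grasp the handle 80 mm from the head axis.

```bash
python3 - <<'E'
from plan import *
p=Plan(); p.to(.3813,-.3589,.09,-71.5,step=2.5); p.to(.3813,-.3589,.026,step=2)
E
```

```text
t 29.68 p [ 0.3758 -0.3608  0.1614] psi -70.8 tilt 0.02 F [-0.1  0.8  0.3] open 0.0853 0.0
  [0.19,0,2.38,0,0,0.2, 0.19,0,2.38,0,0,0.2, 0.2,0,2.38,0,0,0.2]
  [0,0,1.6,0,0,0, 0,0,1.6,0,0,0, 0,0,1.6,0,0,0, -0.01,0,1.6,0,0,0]
```

Call:
arm_command(rows=[0.19, 0, 2.38, 0, 0, 0.2, 0.19, 0, 2.38, 0, 0, 0.2, 0.2, 0, 2.38, 0, 0, 0.2, 0, 0, 1.6, 0, 0, 0, 0, 0, 1.6, 0, 0, 0, 0, 0, 1.6, 0, 0, 0, 0, 0, 1.6, 0, 0, 0, 0, 0, 0, 0, 0, 0, 0, 0, 0, 0, 0, 0, 0, 0, 0, 0, 0, 0], squeeze=60)

```text
time_s: 30.52
ee_pos: [0.3816, -0.3604, 0.0272]
ee_rot: [0.987, 0.161, 0.0, 0.001]
force: [-0.0, -0.2, 0.1]
opening: 0.0858
gripper_force: 0.0
```

Call:
arm_command(rows=[0, 0, 0, 0, 0, 0, 0, 0, 0, 0, 0, 0, 0, 0, 0, 0, 0, 0, 0, 0, 0, 0, 0, 0, 0, 0, 0, 0, 0, 0, 0, 0, 0, 0, 0, 0, 0, 0, 0, 0, 0, 0, 0, 0, 0, 0, 0, 0, 0, 0, 0, 0, 0, 0], claw=0)

```text
time_s: 31.27
ee_pos: [0.3808, -0.3603, 0.026]
ee_rot: [0.987, 0.161, -0.0, 0.0]
force: [-0.5, 1.3, 4.2]
opening: 0.0211
gripper_force: 59.3
```

Call:
arm_command(rows=[0, 0, 0, 0, 0, 0, 0, 0, 0, 0, 0, 0, 0, 0, 0, 0, 0, 0], squeeze=120)

```text
time_s: 31.52
ee_pos: [0.3808, -0.3602, 0.0261]
ee_rot: [0.987, 0.161, -0.0, -0.0]
force: [-1.7, 2.3, 6.8]
opening: 0.0204
gripper_force: 116.4
```

Call:
arm_command(rows=[0, 0, -0.5, 0, 0, 0, 0, 0, -1.5, 0, 0, 0, 0, 0, -2, 0, 0, 0, 0, 0, -2, 0, 0, 0, 0, 0, -2, 0, 0, 0, 0, 0, -2, 0, 0, 0, 0, 0, -2, 0, 0, 0, 0, 0, -2, 0, 0, 0, 0, 0, 0, 0, 0, 0, 0, 0, 0, 0, 0, 0])

```text
time_s: 32.35
ee_pos: [0.3809, -0.3604, 0.1658]
ee_rot: [0.987, 0.161, 0.0, 0.001]
force: [-1.3, 0.2, -3.5]
opening: 0.0201
gripper_force: 117.2
```

```bash
python3 - <<'E'
from look import *
p=Plan(); im,d=viewer.read_camera('wrist'); q=cloud('wrist',d).reshape(-1,3); hz=p.p[2]+.063
k=(abs(q[:,2]-hz)<.015)&(d.ravel()>0)&(np.hypot(q[:,0]-p.p[0]-.0764,q[:,1]-p.p[1]-.0267)<.035)
A=np.c_[q[k][:,:2]-q[k][:,:2].mean(0),np.ones(k.sum())]; s=np.linalg.lstsq(A,q[k][:,2],rcond=None)[0]; print('head z',s, 'expected',hz, cv2.minAreaRect((q[k][:,:2]*1000).astype(np.float32)))
p.to(.4994,-.2314,.166,-71.5,step=2.5)
E
```

```text
t 32.35 p [ 0.3809 -0.3604  0.1658] psi -71.5 tilt 0.07 F [-1.3  0.2 -3.5] open 0.0201 117.2
head z [-4.20992167e-03  1.03781017e-04  2.27281883e-01] expected 0.22883024679643993 ((453.7840576171875, -334.4802551269531), (46.66747283935547, 53.01675033569336), 18.815624237060547)
  [1.92,-1.06,0,0,0,0, 1.92,-1.06,0,0,0,0, 1.92,-1.06,0,0,0,0, 1.92,-1.06,-0.01,0,0,0, 1.91,-1.06,0,0,0,0, 1.92,-1.06,-0.01,0,0,0, 1.91,-1.06,0,0,0,0, 1.92,-1.05,-0.01,0,0,0]
```

Call:
arm_command(rows=[1.92, -1.06, 0, 0, 0, 0, 1.92, -1.06, 0, 0, 0, 0, 1.92, -1.06, 0, 0, 0, 0, 1.92, -1.06, 0, 0, 0, 0, 1.92, -1.06, 0, 0, 0, 0, 1.92, -1.06, 0, 0, 0, 0, 1.92, -1.06, 0, 0, 0, 0, 1.92, -1.06, 0, 0, 0, 0, 0, 0, 0, 0, 0, 0, 0, 0, 0, 0, 0, 0])

```text
time_s: 33.23
ee_pos: [0.4987, -0.2294, 0.1632]
ee_rot: [0.987, 0.162, -0.002, -0.002]
force: [-0.2, -0.0, -3.8]
opening: 0.0205
gripper_force: 117.4
```

Call:
arm_command(rows=[0, 0, 0, 0, 0, 0, 0, 0, 0, 0, 0, 0, 0, 0, 0, 0, 0, 0])

```text
time_s: 33.48
ee_pos: [0.4988, -0.2315, 0.1652]
ee_rot: [0.987, 0.16, -0.0, -0.0]
force: [-0.2, -0.1, -3.7]
opening: 0.0201
gripper_force: 117.4
```

```bash
cat > pin.py <<'E'
from look import *
def pins():
    p=Plan()
    for n in ('scene','side'):
        im,d=viewer.read_camera(n); q=cloud(n,d).reshape(-1,3); c=im.reshape(-1,3).astype(int)
        for nm,yy in (('L',.218),('R',-.218)):
            x,y=crate(0,yy); k=(np.hypot(q[:,0]-x,q[:,1]-y)<.03)&(d.ravel()>0)&(c[:,0]>140)&(c[:,2]<90)&(c[:,0]-c[:,1]>60)&(q[:,2]>.05)
            if k.sum()>5: print(n,nm,k.sum(),'ctr',q[k].mean(0).round(4),'top',np.percentile(q[k][:,2],[50,90]).round(4))
        k=(c.max(1)<80)&(abs(q[:,2]-(p.p[2]+.0605))<.012)&(np.hypot(q[:,0]-p.p[0]-.0764,q[:,1]-p.p[1]-.0267)<.04)&(d.ravel()>0)
        if k.sum()>20: print(n,'mallet top',k.sum(),np.round(cv2.minEnclosingCircle((q[k][:,:2]*1000).astype(np.float32))[0],1),q[k][:,2].mean().round(4))
    return p
if __name__=='__main__': pins()
E
python3 pin.py
```

```text
t 33.48 p [ 0.4988 -0.2315  0.1652] psi -71.6 tilt 0.06 F [-0.2 -0.1 -3.7] open 0.0201 117.4
scene L 70 ctr [0.6254 0.2276 0.0906] top [0.0908 0.0924]
scene R 93 ctr [ 0.5772 -0.2044  0.0904] top [0.0905 0.0921]
scene mallet top 359 [ 579.5 -206.9] 0.2262
side L 35 ctr [0.6211 0.2313 0.0879] top [0.0877 0.0895]
side R 100 ctr [ 0.5735 -0.203   0.0879] top [0.0879 0.089 ]
side mallet top 415 [ 573.1 -206.4] 0.2244
```

The mallet head sits within 3 mm of the right pin's axis in both cameras. First brisk blow.

Call:
arm_command(rows=[0, 0, 3, 0, 0, 0, 0, 0, 3.2, 0, 0, 0, 0, 0, -3.1, 0, 0, 0, 0, 0, -3.1, 0, 0, 0, 0, 0, 0, 0, 0, 0, 0, 0, 0, 0, 0, 0, 0, 0, 0, 0, 0, 0])

```text
time_s: 34.17
ee_pos: [0.4992, -0.2311, 0.1655]
ee_rot: [0.987, 0.161, -0.0, -0.0]
force: [-0.8, 0.0, -4.6]
opening: 0.0204
gripper_force: 118.3
```

```bash
python3 pin.py
```

```text
t 34.17 p [ 0.4992 -0.2311  0.1655] psi -71.5 tilt 0.01 F [-0.8  0.  -4.6] open 0.0204 118.3
scene L 66 ctr [0.6257 0.2274 0.0909] top [0.0911 0.0932]
scene R 94 ctr [ 0.5776 -0.2044  0.0789] top [0.0789 0.0807]
scene mallet top 362 [ 579.6 -206.8] 0.2265
side L 36 ctr [0.6213 0.2311 0.0878] top [0.0878 0.0896]
side R 100 ctr [ 0.5731 -0.2031  0.0766] top [0.0767 0.078 ]
side mallet top 413 [ 572.5 -204.6] 0.2238
```

Call:
arm_command(rows=[0, 0, 3.6, 0, 0, 0, 0, 0, 3.6, 0, 0, 0, 0, 0, -3.6, 0, 0, 0, 0, 0, -3.6, 0, 0, 0, 0, 0, 0, 0, 0, 0, 0, 0, 0, 0, 0, 0, 0, 0, 0, 0, 0, 0])

```text
time_s: 34.85
ee_pos: [0.4988, -0.2305, 0.1646]
ee_rot: [0.987, 0.161, -0.001, -0.001]
force: [-0.5, -0.3, -2.7]
opening: 0.0205
gripper_force: 120.8
```

```bash
python3 pin.py
```

```text
t 34.85 p [ 0.4988 -0.2305  0.1646] psi -71.5 tilt 0.11 F [-0.5 -0.3 -2.7] open 0.0205 120.8
scene L 71 ctr [0.6254 0.2273 0.0908] top [0.0909 0.0928]
scene R 95 ctr [ 0.577  -0.2042  0.0742] top [0.0743 0.0762]
scene mallet top 393 [ 575.  -208.9] 0.2299
side L 36 ctr [0.6212 0.2302 0.0883] top [0.088  0.0895]
side R 103 ctr [ 0.5728 -0.2031  0.0715] top [0.0714 0.073 ]
side mallet top 491 [ 570.4 -207.9] 0.2282
```

Call:
arm_command(rows=[0, 0, 0, 0, -2.5, 0, 0, 0, 0, 0, 0, 0, 0, 0, 0, 0, 0, 0, 0, 0, 3.6, 0, 0, 0, 0, 0, 3.5, 0, 0, 0, 0, 0, -3.5, 0, 0, 0, 0, 0, -3.6, 0, 0, 0, 0, 0, 0, 0, 0, 0, 0, 0, 0, 0, 0, 0, 0, 0, 0, 0, 0, 0])

```text
time_s: 35.78
ee_pos: [0.4991, -0.2308, 0.1652]
ee_rot: [0.987, 0.161, -0.022, 0.003]
force: [-0.9, 0.5, -4.0]
opening: 0.0205
gripper_force: 121.8
```

```bash
python3 pin.py
```

```text
t 35.78 p [ 0.4991 -0.2308  0.1652] psi -71.5 tilt 2.5 F [-0.9  0.5 -4. ] open 0.0205 121.8
scene L 69 ctr [0.6253 0.2275 0.0908] top [0.091  0.0928]
scene R 97 ctr [ 0.5769 -0.2041  0.074 ] top [0.074  0.0759]
scene mallet top 405 [ 578.3 -210. ] 0.23
side L 36 ctr [0.6213 0.2309 0.088 ] top [0.088 0.089]
side R 103 ctr [ 0.573  -0.2027  0.0713] top [0.0715 0.0726]
side mallet top 477 [ 572.1 -207.3] 0.2279
```

Pin R moved about 16.5 mm, and the last blow mostly twisted the mallet in the grip. I step aside and measure the pin with the wrist camera.

Call:
arm_command(rows=[0, 2.3, -0.7, 0, 0, 0, 0, 2.3, -0.7, 0, 0, 0, 0, 2.3, -0.7, 0, 0, 0, 0, 0, 0, 0, 0, 0, 0, 0, 0, 0, 0, 0, 0, 0, 0, 0, 0, 0])

```text
time_s: 36.38
ee_pos: [0.5214, -0.2952, 0.1851]
ee_rot: [0.987, 0.161, -0.022, 0.002]
force: [-0.1, -0.2, -4.5]
opening: 0.0204
gripper_force: 121.6
```

```bash
python3 - <<'E'
from look import *
p=Plan(); im,d=viewer.read_camera('wrist'); q=cloud('wrist',d).reshape(-1,3); c=im.reshape(-1,3).astype(int); save('w12.png',im); ok=d.ravel()>0
x,y=crate(0,-.218); k=ok&(np.hypot(q[:,0]-x,q[:,1]-y)<.03)&(c[:,0]>140)&(c[:,2]<90)&(c[:,0]-c[:,1]>60)
print(k.sum(),q[k].mean(0),np.percentile(q[k][:,2],[5,50,90,98]))
r=np.hypot(q[:,0]-x,q[:,1]-y); print('block',np.median(q[ok&(abs(q[:,2]-.05)<.008)&(r<.06)&(r>.02),2]))
x,y=crate(0,-.13); print('tin',np.median(q[ok&(abs(q[:,2]-.086)<.008)&(np.hypot(q[:,0]-x,q[:,1]-y)<.028),2]))
k=ok&(c.max(1)<90)&(abs(q[:,2]-p.p[2]-.063)<.02)&(np.hypot(q[:,0]-p.p[0]-.08,q[:,1]-p.p[1]-.027)<.03); l=(q[k]-p.p)@p.R
A=np.c_[l[:,:2]-l[:,:2].mean(0),np.ones(len(l))]; w=q[k]; B=np.c_[w[:,:2]-w[:,:2].mean(0),np.ones(len(w))]; print('head plane world',np.linalg.lstsq(B,w[:,2],rcond=None)[0],w.mean(0))
E
```

```text
t 36.38 p [ 0.5214 -0.2952  0.1851] psi -71.5 tilt 2.59 F [-0.1 -0.2 -4.5] open 0.0204 121.6
165 [ 0.57560308 -0.17767922  0.0507154 ] [0.04945401 0.05069306 0.05166725 0.05240773]
block 0.050684417295033576
tin 0.0869659815826041
head plane world [0.0619559  0.01057936 0.25429446] [ 0.59907547 -0.2710148   0.25429446]
```

View pics/w12.png

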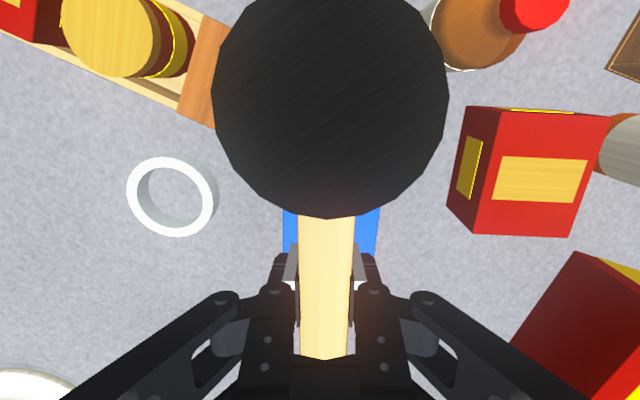

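The wrist picture shows the mallet head at (330,90) hiding the pin; the head's top is tilted up 3.6°. I shift further sideways.

Call:
arm_command(rows=[0, 2, -1, 0, 0, 0, 0, 2, -1, 0, 0, 0, -1, 1.5, 0, 0, 0, 0, 0, 0, 0, 0, 0, 0, 0, 0, 0, 0, 0, 0, 0, 0, 0, 0, 0, 0])

```text
time_s: 36.93
ee_pos: [0.5307, -0.3498, 0.2061]
ee_rot: [0.987, 0.161, -0.022, 0.002]
force: [-0.1, 0.2, -2.5]
opening: 0.0208
gripper_force: 121.8
```

```bash
python3 - <<'E'
from look import *
p=Plan(); im,d=viewer.read_camera('wrist'); q=cloud('wrist',d).reshape(-1,3); c=im.reshape(-1,3).astype(int); save('w13.png',im); ok=d.ravel()>0
x,y=crate(0,-.218); k=ok&(np.hypot(q[:,0]-x,q[:,1]-y)<.03)&(c[:,0]-c[:,1]>60)&(q[:,2]>.06)
print(k.sum(),q[k].mean(0) if k.any() else '',np.percentile(q[k][:,2],[5,50,90,98]) if k.any() else '')
r=np.hypot(q[:,0]-x,q[:,1]-y); print('block',np.median(q[ok&(abs(q[:,2]-.05)<.008)&(r<.06)&(r>.02),2]))
x,y=crate(0,.218);k=ok&(np.hypot(q[:,0]-x,q[:,1]-y)<.03)&(c[:,0]-c[:,1]>60)&(q[:,2]>.06); print('L',k.sum())
E
```

```text
t 36.93 p [ 0.5307 -0.3498  0.2061] psi -71.5 tilt 2.54 F [-0.1  0.2 -2.5] open 0.0208 121.8
1147 [ 0.57443088 -0.20415947  0.07336002] [0.07069004 0.0736067  0.07453815 0.07517083]
block 0.05070169905351464
L 0
```

```bash
python3 - <<'E'
from look import *
for f in ('w1','w9','w10','w8','w6'):
    z=np.load(f+'.npz') ; q=z['p'].reshape(-1,3); c=z['im'].reshape(-1,3).astype(int); ok=z['d'].ravel()>0
    for s in (1,-1):
        x,y=crate(0,s*.218); k=ok&(np.hypot(q[:,0]-x,q[:,1]-y)<.03)&(c[:,0]-c[:,1]>60)&(q[:,2]>.06)
        if k.sum()>50: print(f,s,k.sum(),q[k].mean(0).round(4),np.percentile(q[k][:,2],[5,25,50,75,90,98]).round(4))
E
```

```text
w1 1 1048 [0.6215 0.2315 0.0906] [0.0893 0.0902 0.0907 0.0911 0.0916 0.092 ]
w9 1 789 [0.623  0.2311 0.0908] [0.087  0.0907 0.0911 0.0916 0.0919 0.0923]
w10 1 1342 [0.6212 0.2298 0.0884] [0.0872 0.0879 0.0884 0.0889 0.0893 0.0898]
w8 -1 771 [ 0.5732 -0.2016  0.088 ] [0.0866 0.0876 0.0881 0.0885 0.0889 0.0894]
w6 -1 381 [ 0.5745 -0.1959  0.0877] [0.0848 0.0875 0.0881 0.0885 0.0889 0.0894]
```

All cameras, corrected by their known-height bias, put pin R's head at 72.9–73.4 mm, so it is fully home. The pins had started at about 90 mm. On to the left pin, levelling the mallet first.

```bash
cat >> plan.py <<'E'
def rot(p,wy,n=1):
    p.R=p.R@R.from_rotvec([0,np.radians(wy),0]).as_matrix()
def tr(p,x,y,z,step=3.0):
    d=np.array([x,y,z])-p.p; n=max(1,int(np.ceil(np.linalg.norm(d)*100/step))); s=(p.R.T@d*100/n).round(2)
    print(n,'rows of',s); p.p=p.p+p.R@s/100*n
E
python3 - <<'E'
from plan import *
p=Plan(); rot(p,-3.6); tr(p,.5464,.202,.175)
E
```

```text
t 36.98 p [ 0.5308 -0.3497  0.2063] psi -71.4 tilt 2.54 F [ 0.1  0.5 -4. ] open 0.0208 121.8
19 rows of [ 1.01 -2.73  0.06]
```

Call:
arm_command(rows=[0, 0, 0, 0, -3.6, 0, 1.01, -2.73, 0.06, 0, 0, 0, 1.01, -2.73, 0.06, 0, 0, 0, 1.01, -2.73, 0.06, 0, 0, 0, 1.01, -2.73, 0.06, 0, 0, 0, 1.01, -2.73, 0.06, 0, 0, 0, 1.01, -2.73, 0.06, 0, 0, 0, 1.01, -2.73, 0.06, 0, 0, 0, 1.01, -2.73, 0.06, 0, 0, 0, 1.01, -2.73, 0.06, 0, 0, 0])

```text
time_s: 37.82
ee_pos: [0.5376, -0.0871, 0.1918]
ee_rot: [0.985, 0.161, -0.053, 0.008]
force: [0.7, -0.6, -3.5]
opening: 0.0203
gripper_force: 121.7
```

Call:
arm_command(rows=[1.01, -2.73, 0.06, 0, 0, 0, 1.01, -2.73, 0.06, 0, 0, 0, 1.01, -2.73, 0.06, 0, 0, 0, 1.01, -2.73, 0.06, 0, 0, 0, 1.01, -2.73, 0.06, 0, 0, 0, 1.01, -2.73, 0.06, 0, 0, 0, 1.01, -2.73, 0.06, 0, 0, 0, 1.01, -2.73, 0.06, 0, 0, 0, 1.01, -2.73, 0.06, 0, 0, 0, 1.01, -2.73, 0.06, 0, 0, 0])

```text
time_s: 38.65
ee_pos: [0.545, 0.2032, 0.1751]
ee_rot: [0.985, 0.161, -0.053, 0.008]
force: [0.5, 0.7, -2.9]
opening: 0.0206
gripper_force: 121.7
```

Call:
arm_command(rows=[0, 0, 0, 0, 0, 0, 0, 0, 0, 0, 0, 0, 0, 0, 0, 0, 0, 0, 0, 0, 0, 0, 0, 0])

```text
time_s: 38.98
ee_pos: [0.546, 0.2003, 0.1754]
ee_rot: [0.986, 0.16, -0.053, 0.009]
force: [-0.3, 0.9, -3.0]
opening: 0.0206
gripper_force: 121.6
```

```bash
cat >> pin.py <<'E'
    p=Plan(); im,d=viewer.read_camera('wrist'); q=cloud('wrist',d).reshape(-1,3); c=im.reshape(-1,3).astype(int)
    k=(d.ravel()>0)&(c.max(1)<90)&(abs(q[:,2]-p.p[2]-.063)<.02)&(np.hypot(q[:,0]-p.p[0]-.076,q[:,1]-p.p[1]-.027)<.03); w=q[k]; B=np.c_[w[:,:2]-w[:,:2].mean(0),np.ones(len(w))]; print('wrist head plane',np.linalg.lstsq(B,w[:,2],rcond=None)[0],w.mean(0))
E
python3 pin.py
```

```text
File "pin.py", line 13
    p=Plan(); im,d=viewer.read_camera('wrist'); q=cloud('wrist',d).reshape(-1,3); c=im.reshape(-1,3).astype(int)
IndentationError: unexpected indent
```

```bash
sed -i "s/^if __name__.*/if __name__=='__main__':\n    pins()/" pin.py; python3 pin.py
```

```text
t 38.98 p [0.546  0.2003 0.1754] psi -71.5 tilt 6.12 F [-0.3  0.9 -3. ] open 0.0206 121.6
scene L 69 ctr [0.6257 0.2276 0.0907] top [0.091  0.0925]
scene R 96 ctr [ 0.577  -0.2041  0.0742] top [0.0744 0.076 ]
scene mallet top 277 [627.8 221.4] 0.2364
side L 36 ctr [0.6212 0.2303 0.0882] top [0.0887 0.0897]
side R 101 ctr [ 0.5729 -0.2031  0.0714] top [0.0714 0.0726]
side mallet top 169 [623.5 222.7] 0.2343
t 39.08 p [0.5463 0.2    0.1755] psi -71.6 tilt 6.11 F [ 0.6 -0.1 -3. ] open 0.0208 121.6
wrist head plane [ 0.00615102 -0.01206004  0.23948796] [0.62739304 0.22516798 0.23948796]
```

```bash
python3 - <<'E'
from plan import *
p=Plan(); print(p.R.T@[0,0,-1],p.R.T@[-.2,.6,0])
E
```

```text
t 39.13 p [0.5464 0.2    0.1756] psi -71.6 tilt 6.1 F [ 0.2 -0.4 -2.7] open 0.0204 121.6
[ 1.06227294e-01 -3.42717549e-05  9.94341873e-01] [-6.05616183e-05 -6.32455529e-01 -1.53287963e-05]
```

Call:
arm_command(rows=[0, -0.63, 0, 0, 0, 0, 0, 0, 0, 0, 0, 0, 0, 0, 0, 0, 0, 0, 0.38, 0, 3.6, 0, 0, 0, 0.39, 0, 3.7, 0, 0, 0, -0.39, 0, -3.7, 0, 0, 0, -0.38, 0, -3.6, 0, 0, 0, 0, 0, 0, 0, 0, 0, 0, 0, 0, 0, 0, 0, 0, 0, 0, 0, 0, 0])

```text
time_s: 39.97
ee_pos: [0.5443, 0.2068, 0.1755]
ee_rot: [0.986, 0.161, -0.052, 0.009]
force: [-0.7, 0.0, -2.6]
opening: 0.0207
gripper_force: 121.8
```

```bash
python3 pin.py
```

```text
t 39.97 p [0.5443 0.2068 0.1755] psi -71.5 tilt 6.08 F [-0.7  0.  -2.6] open 0.0207 121.8
scene L 69 ctr [0.6254 0.2276 0.0766] top [0.0767 0.0785]
scene R 95 ctr [ 0.5768 -0.2042  0.0742] top [0.0742 0.0761]
scene mallet top 280 [625.3 228.5] 0.2366
side L 35 ctr [0.6215 0.2309 0.0736] top [0.0735 0.0751]
side R 101 ctr [ 0.5729 -0.2027  0.0714] top [0.0714 0.0729]
side mallet top 159 [621.8 228.6] 0.2335
t 40.07 p [0.5432 0.2066 0.1741] psi -71.5 tilt 6.25 F [-0.5 -0.2 -3.7] open 0.0208 121.8
wrist head plane [ 0.00335501 -0.0123002   0.23765896] [0.62441228 0.23185896 0.23765896]
```

Left pin is down 14 mm with 2.3 mm to go and no slip. Second blow goes slightly deeper.

Call:
arm_command(rows=[0.39, 0, 3.7, 0, 0, 0, 0.41, 0, 3.9, 0, 0, 0, -0.41, 0, -3.9, 0, 0, 0, -0.39, 0, -3.7, 0, 0, 0, 0, 0, 0, 0, 0, 0, 0, 0, 0, 0, 0, 0, 0, 0, 0, 0, 0, 0])

```text
time_s: 40.7
ee_pos: [0.5438, 0.2067, 0.1747]
ee_rot: [0.986, 0.161, -0.053, 0.009]
force: [-1.5, -0.8, -4.3]
opening: 0.0206
gripper_force: 121.8
```

```bash
python3 pin.py
```

```text
t 40.7 p [0.5438 0.2067 0.1747] psi -71.5 tilt 6.16 F [-1.5 -0.8 -4.3] open 0.0206 121.8
scene L 66 ctr [0.6256 0.2276 0.074 ] top [0.0743 0.0757]
scene R 93 ctr [ 0.5768 -0.2045  0.0743] top [0.0745 0.076 ]
scene mallet top 279 [624.2 231.1] 0.2362
side L 37 ctr [0.6214 0.2298 0.0711] top [0.0712 0.0722]
side R 102 ctr [ 0.5729 -0.2031  0.0717] top [0.0715 0.0733]
side mallet top 170 [620.9 230.1] 0.2329
t 40.8 p [0.5429 0.2066 0.1737] psi -71.5 tilt 6.3 F [-1.1  0.2 -3. ] open 0.0205 121.8
wrist head plane [ 0.00481389 -0.00390058  0.23780596] [0.62361601 0.2327651  0.23780596]
```

Both pins read level within 0.4 mm. One more deeper, confirming blow on the left.

Call:
arm_command(rows=[0.41, 0, 3.9, 0, 0, 0, 0.42, 0, 4, 0, 0, 0, -0.42, 0, -4, 0, 0, 0, -0.41, 0, -3.9, 0, 0, 0, 0, 0, 0, 0, 0, 0, 0, 0, 0, 0, 0, 0, 0, 0, 0, 0, 0, 0])

```text
time_s: 41.43
ee_pos: [0.5437, 0.2067, 0.1747]
ee_rot: [0.986, 0.161, -0.053, 0.009]
force: [0.2, 0.2, -4.1]
opening: 0.0199
gripper_force: 123.4
```

```bash
python3 pin.py; python3 - <<'E'
from plan import *
p=Plan(); tr(p,.4985,-.2305,.175,step=2.8)
E
```

```text
t 41.43 p [0.5437 0.2067 0.1747] psi -71.5 tilt 6.17 F [ 0.2  0.2 -4.1] open 0.0199 123.4
scene L 65 ctr [0.6253 0.228  0.0737] top [0.0742 0.0757]
scene R 96 ctr [ 0.5769 -0.2043  0.0741] top [0.0741 0.0761]
scene mallet top 306 [623.7 228.4] 0.2393
side L 38 ctr [0.621  0.2304 0.0708] top [0.0705 0.0727]
side R 102 ctr [ 0.5729 -0.2029  0.0715] top [0.0714 0.073 ]
side mallet top 204 [617.9 229.7] 0.2363
t 41.53 p [0.5428 0.2066 0.1736] psi -71.5 tilt 6.31 F [-0.3 -0.8 -3.8] open 0.0207 123.4
wrist head plane [0.06112942 0.01684596 0.24294661] [0.62237342 0.23238377 0.24294661]
t 41.58 p [0.5429 0.2066 0.1736] psi -71.5 tilt 6.3 F [ 0.2 -0.7 -4. ] open 0.0204 123.4
16 rows of [-1.12  2.5   0.11]
```

Left pin is at its stop. Returning to the right pin for one confirming level blow, since it reads about 0.5 mm higher.

Call:
arm_command(rows=[0, 0, 0, 0, -3.6, 0, -1.12, 2.5, 0, 0, 0, 0, -1.12, 2.5, 0, 0, 0, 0, -1.12, 2.5, 0, 0, 0, 0, -1.12, 2.5, 0, 0, 0, 0, -1.12, 2.5, 0, 0, 0, 0, -1.12, 2.5, 0, 0, 0, 0, -1.12, 2.5, 0, 0, 0, 0, -1.12, 2.5, 0, 0, 0, 0, -1.12, 2.5, 0, 0, 0, 0])

```text
time_s: 42.42
ee_pos: [0.5204, -0.0392, 0.1914]
ee_rot: [0.983, 0.16, -0.084, 0.013]
force: [-0.3, 0.5, -3.7]
opening: 0.0206
gripper_force: 123.1
```

Call:
arm_command(rows=[-1.12, 2.5, 0, 0, 0, 0, -1.12, 2.5, 0, 0, 0, 0, -1.12, 2.5, 0, 0, 0, 0, -1.12, 2.5, 0, 0, 0, 0, -1.12, 2.5, 0, 0, 0, 0, -1.12, 2.5, 0, 0, 0, 0, -1.12, 2.5, 0, 0, 0, 0, 0, 0, 0, 0, 0, 0, 0, 0, 0, 0, 0, 0, 0, 0, 0, 0, 0, 0])

```text
time_s: 43.25
ee_pos: [0.5033, -0.2279, 0.2047]
ee_rot: [0.983, 0.16, -0.084, 0.013]
force: [-0.5, -0.1, -3.7]
opening: 0.0205
gripper_force: 123.2
```

```bash
python3 pin.py; python3 - <<'E'
from plan import *
p=Plan(); print(p.R.T@[0,0,-1])
E
```

```text
t 43.25 p [ 0.5033 -0.2279  0.2047] psi -71.5 tilt 9.75 F [-0.5 -0.1 -3.7] open 0.0205 123.2
scene L 65 ctr [0.6253 0.2276 0.0739] top [0.074  0.0762]
scene R 96 ctr [ 0.5769 -0.2042  0.0741] top [0.0741 0.076 ]
scene mallet top 385 [ 586.3 -203.2] 0.2665
side L 25 ctr [0.6252 0.2289 0.0709] top [0.0707 0.0723]
side R 103 ctr [ 0.5729 -0.2029  0.0714] top [0.0713 0.0725]
side mallet top 443 [ 582.6 -202.4] 0.2645
t 43.35 p [ 0.5036 -0.2273  0.205 ] psi -71.4 tilt 9.74 F [-0.9  0.6 -3.4] open 0.0206 123.2
wrist head plane [ 0.00446354 -0.00168096  0.26941662] [ 0.58681055 -0.20020178  0.26941662]
t 43.4 p [ 0.5037 -0.2274  0.2052] psi -71.4 tilt 9.73 F [ 0.7 -0.8 -3.1] open 0.0204 123.2
[1.69023664e-01 9.44617255e-04 9.85611540e-01]
```

Call:
arm_command(rows=[-0.16, -0.13, 1.8, 0, 0, 0, -0.16, -0.13, 1.8, 0, 0, 0, 0, 0, 0, 0, 0, 0, 0, 0, 0, 0, 0, 0, 0.64, 0, 3.75, 0, 0, 0, 0.64, 0, 3.75, 0, 0, 0, -0.64, 0, -3.75, 0, 0, 0, -0.64, 0, -3.75, 0, 0, 0, 0, 0, 0, 0, 0, 0, 0, 0, 0, 0, 0, 0])

```text
time_s: 44.23
ee_pos: [0.4973, -0.2305, 0.1752]
ee_rot: [0.984, 0.16, -0.08, 0.017]
force: [-0.3, 0.5, -4.0]
opening: 0.0207
gripper_force: 125.0
```

```bash
python3 pin.py
```

```text
t 44.23 p [ 0.4973 -0.2305  0.1752] psi -71.5 tilt 9.38 F [-0.3  0.5 -4. ] open 0.0207 125.0
scene L 66 ctr [0.6255 0.2276 0.0739] top [0.0742 0.0759]
scene R 96 ctr [ 0.5768 -0.2042  0.074 ] top [0.0742 0.0761]
scene mallet top 415 [ 578.2 -206.8] 0.2396
side L 33 ctr [0.6227 0.2297 0.071 ] top [0.071  0.0725]
side R 103 ctr [ 0.5728 -0.2031  0.0716] top [0.0717 0.073 ]
side mallet top 449 [ 573.1 -204.1] 0.2362
t 44.33 p [ 0.4947 -0.2289  0.1715] psi -71.5 tilt 9.64 F [-0.2  0.3 -3.9] open 0.0209 125.0
wrist head plane [0.04431079 0.00214851 0.23832706] [ 0.57657853 -0.20275131  0.23832706]
```

Both pins are confirmed home; the extra blow changed nothing. Now I level the mallet and carry it back over the pad.

```bash
python3 - <<'E'
from plan import *
p=Plan(); rot(p,-2.6); tr(p,.370,-.3635,.165,step=2.5)
E
```

```text
t 44.38 p [ 0.494  -0.2286  0.1705] psi -71.5 tilt 9.72 F [-0.7  0.8 -4.7] open 0.0204 125.0
8 rows of [-1.95  1.11  0.49]
```

Call:
arm_command(rows=[0, 0, 0, 0, -2.6, 0, -1.95, 1.11, 0.45, 0, 0, 0, -1.95, 1.11, 0.45, 0, 0, 0, -1.95, 1.11, 0.45, 0, 0, 0, -1.95, 1.11, 0.45, 0, 0, 0, -1.95, 1.11, 0.45, 0, 0, 0, -1.95, 1.11, 0.45, 0, 0, 0, -1.95, 1.11, 0.45, 0, 0, 0, -1.95, 1.11, 0.45, 0, 0, 0, 0, 0, 0, 0, 0, 0])

```text
time_s: 45.22
ee_pos: [0.3677, -0.3659, 0.1679]
ee_rot: [0.981, 0.158, -0.107, 0.017]
force: [-0.8, -0.4, -4.2]
opening: 0.0206
gripper_force: 124.9
```

Call:
arm_command(rows=[0, 0, 0, 0, 0, 0, 0, 0, 0, 0, 0, 0, 0, 0, 0, 0, 0, 0])

```text
time_s: 45.47
ee_pos: [0.3709, -0.3631, 0.1683]
ee_rot: [0.981, 0.16, -0.106, 0.017]
force: [0.8, -0.2, -3.8]
opening: 0.0205
gripper_force: 124.9
```

```bash
cat > mal.py <<'E'
from look import *
p=Plan()
for n in ('scene','side'):
    im,d=viewer.read_camera(n); q=cloud(n,d).reshape(-1,3); c=im.reshape(-1,3).astype(int)
    k=(c.max(1)<85)&(abs(q[:,2]-(p.p[2]+.062))<.012)&(np.hypot(q[:,0]-p.p[0]-.084,q[:,1]-p.p[1]-.028)<.035)&(d.ravel()>0)
    print(n,k.sum(),cv2.minAreaRect((q[k][:,:2]*1000).astype(np.float32)),q[k][:,2].mean().round(4))
im,d=viewer.read_camera('wrist'); q=cloud('wrist',d).reshape(-1,3); c=im.reshape(-1,3).astype(int)
k=(d.ravel()>0)&(c.max(1)<90)&(abs(q[:,2]-p.p[2]-.063)<.02)&(np.hypot(q[:,0]-p.p[0]-.084,q[:,1]-p.p[1]-.028)<.04); w=q[k]; B=np.c_[w[:,:2]-w[:,:2].mean(0),np.ones(len(w))]; print('wrist',np.linalg.lstsq(B,w[:,2],rcond=None)[0],cv2.minAreaRect((w[:,:2]*1000).astype(np.float32)))
print(p.R.T@[0,0,-1],p.R.T@[1,0,0],p.R.T@[0,1,0])
E
python3 mal.py
```

```text
t 45.47 p [ 0.3709 -0.3631  0.1683] psi -71.4 tilt 12.3 F [ 0.8 -0.2 -3.8] open 0.0205 124.9
scene 337 ((456.9614562988281, -337.44635009765625), (50.42848205566406, 50.50608825683594), 63.321815490722656) 0.2302
side 625 ((451.5162658691406, -338.46600341796875), (53.81692886352539, 51.08393859863281), 63.40681457519531) 0.2288
wrist [ 0.00198402 -0.0118289   0.23250052] ((451.776611328125, -337.99725341796875), (51.86988067626953, 52.66864776611328), 18.550373077392578)
[0.21307464 0.00109277 0.97703531] [ 0.92615901  0.31826072 -0.20233536] [ 0.31117307 -0.94800259 -0.06680121]
```

Call:
arm_command(rows=[0.52, -0.33, -0.11, 0, 0, 0, 0.51, 0, 2.35, 0, 0, 0, 0.51, 0, 2.35, 0, 0, 0, 0.51, 0, 2.35, 0, 0, 0, 0.51, 0, 2.35, 0, 0, 0, 0.51, 0, 2.35, 0, 0, 0, 0, 0, 0, 0, 0, 0, 0, 0, 0, 0, 0, 0, 0, 0, 0, 0, 0, 0])

```text
time_s: 46.37
ee_pos: [0.3754, -0.3599, 0.05]
ee_rot: [0.981, 0.16, -0.105, 0.018]
force: [0.6, -0.5, -3.3]
opening: 0.0206
gripper_force: 124.7
```

```bash
python3 mal.py
```

```text
t 46.37 p [ 0.3754 -0.3599  0.05  ] psi -71.5 tilt 12.26 F [ 0.6 -0.5 -3.3] open 0.0206 124.7
scene 309 ((460.89813232421875, -333.4899597167969), (49.92988967895508, 53.05662155151367), 61.85821533203125) 0.1123
side 564 ((456.15777587890625, -335.00555419921875), (53.805843353271484, 51.46063995361328), 68.12566375732422) 0.1112
wrist [ 0.00497981 -0.01464597  0.11454363] ((456.37109375, -334.8072814941406), (51.46870803833008, 52.72792434692383), 18.646446228027344)
[ 0.21230434 -0.00212429  0.97720129] [ 0.92666329  0.31786997 -0.20063358] [ 0.31019674 -0.94813194 -0.06945367]
```

Call:
arm_command(rows=[0.22, -0.1, 0.98, 0, 0, 0, 0.21, 0, 0.98, 0, 0, 0, 0.04, 0, 0.2, 0, 0, 0, 0, 0, 0, 0, 0, 0, 0, 0, 0, 0, 0, 0])

```text
time_s: 46.93
ee_pos: [0.374, -0.358, 0.026]
ee_rot: [0.981, 0.16, -0.106, 0.017]
force: [0.1, 0.6, -3.3]
opening: 0.0206
gripper_force: 124.7
```

Call:
arm_command(rows=[0.02, 0, 0.1, 0, 0, 0, 0, 0, 0, 0, 0, 0, 0, 0, 0, 0, 0, 0])

```text
time_s: 47.18
ee_pos: [0.3739, -0.3583, 0.0256]
ee_rot: [0.981, 0.16, -0.106, 0.017]
force: [-2.9, 1.4, 1.8]
opening: 0.0203
gripper_force: 125.6
```

Call:
arm_command(rows=[0.02, 0, 0.1, 0, 0, 0, 0, 0, 0, 0, 0, 0, 0, 0, 0, 0, 0, 0])

```text
time_s: 47.43
ee_pos: [0.3738, -0.3585, 0.0253]
ee_rot: [0.981, 0.16, -0.106, 0.017]
force: [-4.7, 2.2, 7.7]
opening: 0.0201
gripper_force: 126.5
```

The mallet has landed. Release and back out along the tool axis.

Call:
arm_command(rows=[0, 0, 0, 0, 0, 0, 0, 0, 0, 0, 0, 0, 0, 0, 0, 0, 0, 0, 0, 0, 0, 0, 0, 0, 0, 0, 0, 0, 0, 0, 0, 0, 0, 0, 0, 0, 0, 0, 0, 0, 0, 0], claw=1, squeeze=40)

```text
time_s: 48.02
ee_pos: [0.3741, -0.3583, 0.0243]
ee_rot: [0.981, 0.16, -0.106, 0.017]
force: [-0.1, -0.7, 0.3]
opening: 0.0855
gripper_force: 0.0
```

Call:
arm_command(rows=[0, 0, -1, 0, 0, 0, 0, 0, -2, 0, 0, 0, 0, 0, -3, 0, 0, 0, 0, 0, -3, 0, 0, 0, 0, 0, -3, 0, 0, 0, 0, 0, -3, 0, 0, 0, 0, 0, -2, 0, 0, 0, 0, 0, 0, 0, 0, 0, 0, 0, 0, 0, 0, 0])

```text
time_s: 48.77
ee_pos: [0.4093, -0.3473, 0.1923]
ee_rot: [0.981, 0.16, -0.105, 0.019]
force: [-0.1, -0.8, -0.2]
opening: 0.0851
gripper_force: 0.0
```

```bash
python3 - <<'E'
from look import *
p=Plan(); a,da=viewer.read_camera('scene'); b,db=viewer.read_camera('side'); save('end.png',np.vstack([cv2.resize(a[130:300,60:500],(640,247)),cv2.resize(b[90:390,170:450],(320,343)).repeat(1,0) if 0 else cv2.resize(b[90:390,100:520],(640,343))])) 
for n,d in(('scene',da),('side',db)):
    q=cloud(n,d).reshape(-1,3); q=q[d.ravel()>0]; k=(abs(q[:,2]-.089)<.006)&(np.hypot(q[:,0]-.4575,q[:,1]+.333)<.05); print(n,cv2.minAreaRect((q[k][:,:2]*1000).astype(np.float32)),q[k][:,2].mean(),q[k][:,2].std())
E
```

```text
t 48.77 p [ 0.4093 -0.3473  0.1923] psi -71.5 tilt 12.21 F [-0.1 -0.8 -0.2] open 0.0851 0.0
scene ((458.0637512207031, -334.2511291503906), (53.80513381958008, 54.64838790893555), 48.797508239746094) 0.08989085125550633 0.002074354683459149
side ((454.2978820800781, -333.0537414550781), (54.88834762573242, 50.85547637939453), 89.79277038574219) 0.08758726781526675 0.0012648629948170224
```

View pics/end.png

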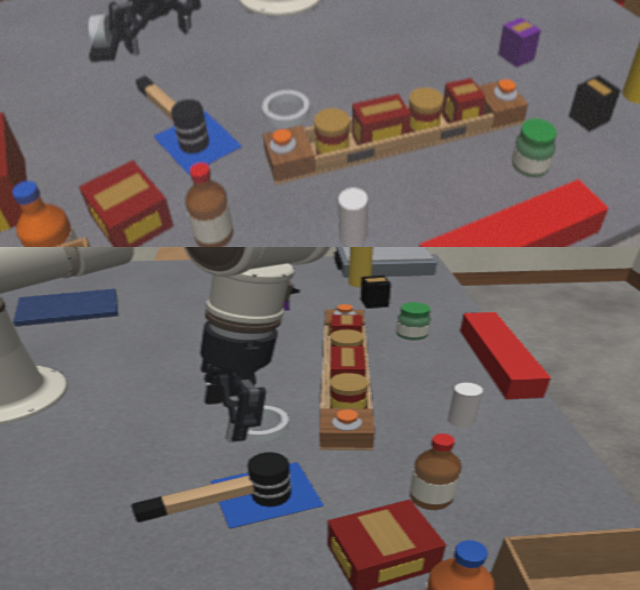

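The final view shows the mallet upright on the blue pad at (190,125) and (268,475). All four goods are in the crate, both orange pins are down on their blocks at (283,140) and (507,90), and the other goods have not moved. Handing in.

```bash
python3 -c "
from cell import job
print(job.finish_job())"
```

```text
the job is handed in; nothing more can be done
None
```

I packed the two tins and both small cartons upright in the crate, knocked both pins home with mallet blows, stood the mallet back on its blue pad on its striking face, and handed the job in; no verdict came back.

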